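# Clip the marble tiles on the turning display stand and set it to its marked stop

### The job

Fit every loose marble tile to the turning display stand, one to a seat in any free seat, pressed down until it lies level and flat on the deck, held under both of its spring catches. Also turn the stand's deck to the stop marked by the domed button: lift the sprung plunger by its knurled knob, swing the deck round and let the plunger drop fully home in that slot. Leave the angel, the igloo and the glass globe standing where they are.

Things in the scene. Friction and masses are not known exactly. Their poses are not given: they have to be found in the camera images.
- deck (a joint): turning angle of the stand's deck about its upright axis, rad; 0 at the start (plunger in the middle slot), grows anticlockwise seen from above; slots at -1.047, 0 and +1.047, end stops at -1.22 and +1.22. Locked (play about 0.01 rad either way) while the plunger is down in a slot; otherwise it turns with 0.12 N m of friction and stays where left
- plunger (a joint): lift of the sprung locking plunger, m: 0 = fully home in a slot, 0.015 = fully up. Its round-ended pin reaches 9 mm into a slot, so it is clear of it from 0.010 up; let go between slots it rides on the flange at about 0.009 and drops in when a slot comes under it. The spring pushes it down with 5 N when home, 8 N when fully up
- hub (a point): centre of the deck's flat top, on its turning axis, 61 mm above the shelf. The deck is a cherry-wood disc 238 mm across, over a fixed gold-toned (brass) pedestal base; the base's flange is 320 mm across, its top 40 mm above the shelf, with three black slots 12 mm wide in it. The axes turn with the deck: the plunger lies in its -x direction, 134 mm out
- knob (a point): centre of the plunger's knurled brass knob: upright cylinder 26 mm across, 21 mm high, this point 108 mm above the shelf when home. It stands on a bracket at the deck's rim, 134 mm from the axis, goes round with the deck, pulls straight up and does not twist. Only its 9 mm thick pin is under it, down to a barrel 18 mm across whose top is 35 mm below this point when home
- dome: small domed steel button, 14 mm across, 10 mm high, fixed on the base's flange just outside one of the two outer slots: it marks the wanted stop. Origin at the centre of its underside, 151.5 mm from the deck's axis, in line with its slot: with the plunger in that slot the knob's axis is 17.5 mm from it, seen from above
- screw: flat steel screw head, 10 mm across, 1.5 mm high, in the same place outside the other outer slot: not the wanted stop
- seat0 (a point): one of the deck's five seats, each for one tile: the point on the deck's top at the seat's middle (a grey square 46 mm wide shows it), 80 mm from the axis, x outward from the axis, y along the rim, z up. Two bevelled spring catches face each other across it: bolts 16 mm wide along y, their tips at x = -20 and +20 mm, 10 mm above the deck, sloping 45 degrees above and below the tip
- seat1 (a point): another seat, same form as seat0. Each bolt slides outward (up to 6 mm) into a brass block 22 mm wide along y, 12 mm deep, its face at x = 25.5 mm (-25.5 mm), its top 15.5 mm above the deck. Four round-topped steel pins 6 mm thick and 7 mm high stand at x = +-18, y = +-28 mm, so a seated tile has 2 mm of play each way in y
- seat2 (a point): another seat, same form as seat0. A tile set down square with the seat rests on the upper slopes of both catches, its underside about 13 mm above the deck. Pressed at its middle with about 8 to 14 N it pushes the bolts apart and snaps down flat on the deck; the bolts then hold its top edges and it stays down
- seat3 (a point): another seat, same form as seat0. The seats turn with the deck; seen along the deck's own axes (point hub) they lie at 0, 60, 120, -120 and -60 degrees for seats 0 to 4, the plunger at 180 degrees
- seat4 (a point): another seat, same form as seat0
- tile0: square marble display tile 46 x 46 x 8 mm, about 45 g, lying loose on the shelf at the start; origin at its centre, z through its thickness, x and y along its sides. All tiles are alike, and so are both faces; seated, its origin is 4 mm above the seat point. Three to five of the tiles are present
- tile1: square marble display tile 46 x 46 x 8 mm, about 45 g, lying loose on the shelf at the start; origin at its centre, z through its thickness, x and y along its sides. All tiles are alike, and so are both faces; seated, its origin is 4 mm above the seat point. Three to five of the tiles are present
- tile2: square marble display tile 46 x 46 x 8 mm, about 45 g, lying loose on the shelf at the start; origin at its centre, z through its thickness, x and y along its sides. All tiles are alike, and so are both faces; seated, its origin is 4 mm above the seat point. Three to five of the tiles are present
- tile3: square marble display tile 46 x 46 x 8 mm, about 45 g, lying loose on the shelf at the start; origin at its centre, z through its thickness, x and y along its sides. All tiles are alike, and so are both faces; seated, its origin is 4 mm above the seat point. Three to five of the tiles are present
- tile4: square marble display tile 46 x 46 x 8 mm, about 45 g, lying loose on the shelf at the start; origin at its centre, z through its thickness, x and y along its sides. All tiles are alike, and so are both faces; seated, its origin is 4 mm above the seat point. Three to five of the tiles are present
- angel: bisque angel figurine, 72 mm across the foot, 115 mm high, standing loose; origin at the centre of its underside. To be left alone
- igloo: blue resin igloo, dome 110 mm across and 58 mm high with a short entrance tunnel towards its own -x (70 mm out), standing loose; origin at the centre of its underside. To be left alone
- globe: clear glass globe 84 mm across on a gold-toned pedestal foot 84 mm across, 126 mm high in all, standing loose; origin at the centre of its underside. To be left alone
There are look-alikes about, which are no part of the job. Leave any green look-alike of the tile1 alone.

How it is judged:
At the end, for the whole second after the job is handed in: each tile present is in its own seat: centre within 5 mm of the seat's middle, origin under 6.5 mm above the deck (4 mm when flat), level within 0.06 rad; plunger home (below 2.5 mm) in the slot by the domed button (knob within 24 mm of it, from above); deck at rest (((horizontal distance between tile0 and seat0 below 0.005 m and z of tile0 in the frame of seat0 below 0.0065 m and angle between the z axis of tile0 and the z axis of seat0, either way round below 0.06 rad) or (horizontal distance between tile0 and seat1 below 0.005 m and z of tile0 in the frame of seat1 below 0.0065 m and angle between the z axis of tile0 and the z axis of seat1, either way round below 0.06 rad) or (horizontal distance between tile0 and seat2 below 0.005 m and z of tile0 in the frame of seat2 below 0.0065 m and angle between the z axis of tile0 and the z axis of seat2, either way round below 0.06 rad) or (horizontal distance between tile0 and seat3 below 0.005 m and z of tile0 in the frame of seat3 below 0.0065 m and angle between the z axis of tile0 and the z axis of seat3, either way round below 0.06 rad) or (horizontal distance between tile0 and seat4 below 0.005 m and z of tile0 in the frame of seat4 below 0.0065 m and angle between the z axis of tile0 and the z axis of seat4, either way round below 0.06 rad)) and ((horizontal distance between tile1 and seat0 below 0.005 m and z of tile1 in the frame of seat0 below 0.0065 m and angle between the z axis of tile1 and the z axis of seat0, either way round below 0.06 rad) or (horizontal distance between tile1 and seat1 below 0.005 m and z of tile1 in the frame of seat1 below 0.0065 m and angle between the z axis of tile1 and the z axis of seat1, either way round below 0.06 rad) or (horizontal distance between tile1 and seat2 below 0.005 m and z of tile1 in the frame of seat2 below 0.0065 m and angle between the z axis of tile1 and the z axis of seat2, either way round below 0.06 rad) or (horizontal distance between tile1 and seat3 below 0.005 m and z of tile1 in the frame of seat3 below 0.0065 m and angle between the z axis of tile1 and the z axis of seat3, either way round below 0.06 rad) or (horizontal distance between tile1 and seat4 below 0.005 m and z of tile1 in the frame of seat4 below 0.0065 m and angle between the z axis of tile1 and the z axis of seat4, either way round below 0.06 rad)) and ((horizontal distance between tile2 and seat0 below 0.005 m and z of tile2 in the frame of seat0 below 0.0065 m and angle between the z axis of tile2 and the z axis of seat0, either way round below 0.06 rad) or (horizontal distance between tile2 and seat1 below 0.005 m and z of tile2 in the frame of seat1 below 0.0065 m and angle between the z axis of tile2 and the z axis of seat1, either way round below 0.06 rad) or (horizontal distance between tile2 and seat2 below 0.005 m and z of tile2 in the frame of seat2 below 0.0065 m and angle between the z axis of tile2 and the z axis of seat2, either way round below 0.06 rad) or (horizontal distance between tile2 and seat3 below 0.005 m and z of tile2 in the frame of seat3 below 0.0065 m and angle between the z axis of tile2 and the z axis of seat3, either way round below 0.06 rad) or (horizontal distance between tile2 and seat4 below 0.005 m and z of tile2 in the frame of seat4 below 0.0065 m and angle between the z axis of tile2 and the z axis of seat4, either way round below 0.06 rad)) and ((horizontal distance between tile3 and seat0 below 0.005 m and z of tile3 in the frame of seat0 below 0.0065 m and angle between the z axis of tile3 and the z axis of seat0, either way round below 0.06 rad) or (horizontal distance between tile3 and seat1 below 0.005 m and z of tile3 in the frame of seat1 below 0.0065 m and angle between the z axis of tile3 and the z axis of seat1, either way round below 0.06 rad) or (horizontal distance between tile3 and seat2 below 0.005 m and z of tile3 in the frame of seat2 below 0.0065 m and angle between the z axis of tile3 and the z axis of seat2, either way round below 0.06 rad) or (horizontal distance between tile3 and seat3 below 0.005 m and z of tile3 in the frame of seat3 below 0.0065 m and angle between the z axis of tile3 and the z axis of seat3, either way round below 0.06 rad) or (horizontal distance between tile3 and seat4 below 0.005 m and z of tile3 in the frame of seat4 below 0.0065 m and angle between the z axis of tile3 and the z axis of seat4, either way round below 0.06 rad)) and ((horizontal distance between tile4 and seat0 below 0.005 m and z of tile4 in the frame of seat0 below 0.0065 m and angle between the z axis of tile4 and the z axis of seat0, either way round below 0.06 rad) or (horizontal distance between tile4 and seat1 below 0.005 m and z of tile4 in the frame of seat1 below 0.0065 m and angle between the z axis of tile4 and the z axis of seat1, either way round below 0.06 rad) or (horizontal distance between tile4 and seat2 below 0.005 m and z of tile4 in the frame of seat2 below 0.0065 m and angle between the z axis of tile4 and the z axis of seat2, either way round below 0.06 rad) or (horizontal distance between tile4 and seat3 below 0.005 m and z of tile4 in the frame of seat3 below 0.0065 m and angle between the z axis of tile4 and the z axis of seat3, either way round below 0.06 rad) or (horizontal distance between tile4 and seat4 below 0.005 m and z of tile4 in the frame of seat4 below 0.0065 m and angle between the z axis of tile4 and the z axis of seat4, either way round below 0.06 rad)) and value of joint plunger below 0.0025 m and horizontal distance between knob and dome below 0.024 m and velocity of joint deck between -0.05 and 0.05 rad/s); the robot touches nothing.
It fails at once if the angel is pushed more than 20 mm or tipped (distance of angel from where it was at the start of the episode above 0.02 m or angle between angel's own z axis and vertical above 0.35 rad).
It fails at once if the igloo is pushed more than 20 mm or tipped (distance of igloo from where it was at the start of the episode above 0.02 m or angle between igloo's own z axis and vertical above 0.35 rad).
It fails at once if the globe is pushed more than 20 mm or tipped (distance of globe from where it was at the start of the episode above 0.02 m or angle between globe's own z axis and vertical above 0.35 rad).
Of tile0, tile1, tile2, tile3, tile4 only 3 to 5 are there at a start; the rules pass over those that are not, and their reading is None.
At some moment in a run one of tile0, tile1, tile2, tile3, tile4 may be knocked a few centimetres aside while the robot is not near it.
Once in a run the grip may slacken for a moment while it holds something.
It also fails if it takes over 210 s, if anything falls off the work surface, if the arm or the gripper's body presses on something with over 40 N, if the wrist force passes 120 N, or if a joint passes its speed limit or range.

### The arm

A 7-joint arm with a two-finger parallel gripper is mounted at the origin on the work surface. World frame = base frame: x ahead of the robot, y to its left, z up, the work surface at z = 0. Lengths are in m, angles in rad, forces in N, time in s.
With the tool pointing down it reaches from about 0.425 to 0.875 m from the base axis. Payload 9.9 kg.
Tool frame: the origin (TCP) lies on the front face of the gripper's body, between the roots of the fingers; the fingertips stand 73 mm ahead of it and the grasp point (between the pads) lies 54 mm ahead of it; z points along the fingers, y is the line along which they close (so a half turn about z gives the same grasp; the last joint's range is limited). The gripper opens to 85 mm and grips with 20 to 120 N. Pads are 22 mm wide; open, the fingers measure 114 mm over their backs; the gripper's body (76 mm by 85 mm) begins 54 mm behind the grasp point. The pads swing forward as they close: fully open they stand 13 mm farther back than shut.
Start: joints at [-1.379, 0.576, 0.025, 1.437, -0.015, 1.129, -0.057], TCP at [0.184, 0.649, 0.304] pointing down, gripper open.
Joint ranges: [-2.76, 2.76], [-0.34, 2.15], [-1.52, 1.57], [0.19, 2.46], [-1.09, 4.23], [0.17, 1.99], [-2.82, 2.82]. Speed limits (rad/s): [2.22, 2.22, 3.01, 3.01, 3.14, 3.14, 3.14].

### API

Orientations are given as a unit quaternion [x, y, z, w].
In Python, from plant import manip, optics gives the robot as it stands.
- The arm moves only by the tool play_rows, never from a script. Its argument "rows" is a list of rows, each an object of numbers: "tx", "ty", "tz": the shift along the world's x, y, z scaled (see below); "rx", "ry", "rz": the turn, a rotation vector about the world's x, y, z scaled (see below). A call has 1 to 10 rows; each row is the pose to reach, as a shift and turn from the pose commanded when the call began; what a row does not reach only later rows make up. The controller multiplies each number of a shift by 0.4 m and each number of a turn by pi/4 rad. A row lasts 1/12 s, in which the tool goes at most 41.7 mm and 7.16 degrees, less where a joint would pass 70% of its speed; a pose out of reach is approached as far as the arm can. A call with a number of a shift or a turn outside -1 to 1 is refused whole. A call with a gripper value outside its range is refused whole. "gripper" is the opening, from 0 (shut) to 1 (fully open), set as the call begins (left out, the last holds). The fingers move at their own pace and stop on an object; the grip force is fixed at half the most. Time passes only in rows, so rows that repeat a pose let the fingers close. It gives the time, the measured TCP pose, the force, the opening and the grip force at its end, in the units of the state.
- manip.read_state(): the state, without advancing time (a new reading comes with each control period).
- optics.camera(name): name is "scene" or "side" or "wrist"; returns the picture (384x512x3 uint8, red, green, blue); there is no depth.
- optics.calibration(name): a dict with "mtx" (3x3 intrinsics, pixels), "k1" (the pictures are not rectified: a ray, as slopes to the right and down, at radius r is drawn at 1 + k1 r^2 times it, then the intrinsics apply), "eye" and "orientation" of the camera in the world; the wrist camera has in their place "hand_eye" (4x4, takes a point from camera to tool coordinates, whose origin is the TCP and whose axes are the flange's). Camera axes: x right, y up, looking along -z (the intrinsics and any distortion apply to the point x, -y, -z); pixel columns grow to the right and rows downward; lengths in m; the calibration is good to about 2 mm. A picture is of the moment at which its call begins: read the wrist's pose just before it. calibration takes no time and is no camera call.
- manip.hand_in(): hands the job in; it is judged then, once.
The state is a dict: "t": time; "joint_positions": joint angles; "qvel": joint speeds; "effort": joint torques, N m; "tool_pos": TCP position; "tcp_rot": TCP orientation; "wrist_force": force on the tool from outside, world axes, zero at the start; "torque": the same for the moment, N m; "gripper_width": finger opening in m; "grip_force": force on a finger pad.
Only numpy, scipy, OpenCV 4.12 (cv2) and the standard library are available. Lean on these libraries where they do the work, as an engineer would, in place of code of your own. Each camera call takes 0.05 s, during which the arm holds its last target. There are 200 camera calls.

## Working session

There is one attempt and no reset: what is moved stays moved. The work goes in short steps, Python scripts to look and compute and a tool call to move; the robot and the scene stay as the last step left them, time stands still between calls to the robot, and variables do not carry over. Pictures are saved under pics/ and viewed, at most 14 in all, crops included, and the job is handed in when it is done.

Besides the shell and the picture viewer there is one more tool, called after "Emit:" by a JSON object that holds its "api" and its "payload", one argument or row to a line. play_rows: Moves the arm, as the interface text tells. Its arguments: {"type":"object","properties":{"rows":{"type":"array"},"gripper":{"type":"number"}},"required":["rows"]}

```bash
ls; mkdir -p pics; cat > h.py <<'E'
import numpy as np, cv2, json
from scipy.spatial.transform import Rotation as R
from plant import manip, optics
def pose(name,st=None):
    c=optics.calibration(name)
    if 'eye' in c:
        o=np.array(c['orientation']); 
        Rm=R.from_quat(o).as_matrix() if o.size==4 else o.reshape(3,3)
        return c,Rm,np.array(c['eye'])
    st=st or manip.read_state()
    T=np.array(c['hand_eye']); Rt=R.from_quat(st['tcp_rot']).as_matrix()
    return c,Rt@T[:3,:3],Rt@T[:3,3]+np.array(st['tool_pos'])
def ray(P,uv):
    c,Rm,e=P; K=np.array(c['mtx']); k=c['k1']
    uv=np.atleast_2d(np.array(uv,float))
    d=np.c_[(uv[:,0]-K[0,2])/K[0,0],(uv[:,1]-K[1,2])/K[1,1]]
    u=cv2.undistortPoints(uv[:,None],K,np.array([k,0,0,0,0.]))[:,0]
    return e,(Rm@np.c_[u[:,0],-u[:,1],-np.ones(len(u))].T).T
def onz(P,uv,z):
    e,d=ray(P,uv); return e+d*((z-e[2])/d[:,2])[:,None]
def proj(P,X):
    c,Rm,e=P; X=np.atleast_2d(X); q=(np.array(X)-e)@Rm
    p=np.c_[q[:,0],-q[:,1]]/(-q[:,2:]); r2=(p**2).sum(1,keepdims=True); p=p*(1+c['k1']*r2)
    K=np.array(c['mtx']); return np.c_[p[:,0]*K[0,0]+K[0,2],p[:,1]*K[1,1]+K[1,2]]
def tri(rays):
    A=0;b=0
    for e,d in rays:
        d=d.ravel()/np.linalg.norm(d); M=np.eye(3)-np.outer(d,d); A=A+M; b=b+M@e
    return np.linalg.solve(A,b)
def snap(name,fn):
    st=manip.read_state(); P=pose(name,st); im=optics.camera(name)
    cv2.imwrite('pics/'+fn,im[:,:,::-1]); 
    return im,P
def load(fn): return cv2.imread('pics/'+fn)[:,:,::-1]
E
python3 - <<'E'
from h import *
s=manip.read_state();print(s)
for n in('scene','side','wrist'):
    im,P=snap(n,n+'0.png'); print(n,P)
a=np.hstack([load('scene0.png'),load('side0.png')])
cv2.imwrite('pics/a.png',cv2.resize(a,(800,300),interpolation=cv2.INTER_AREA)[:,:,::-1])
E
```

```text
pics
{'t': 0.0, 'joint_positions': array([-1.37877933,  0.57655494,  0.0248582 ,  1.4379348 , -0.01497658,
        1.12898294, -0.05649255]), 'qvel': array([-0.00087737, -0.00016574,  0.00157818,  0.00150719,  0.00144728,
       -0.00156317,  0.00089364]), 'effort': array([-6.76207310e-04, -7.65777826e+01,  2.25065030e+00, -2.85949981e+01,
        1.55011215e-02,  1.30667794e-02,  2.08589114e-05]), 'tool_pos': array([0.18373483, 0.64916011, 0.30301808]), 'tcp_rot': array([ 1.37452219e-01,  9.90508036e-01, -8.45717160e-04, -5.76177792e-05]), 'wrist_force': array([-0.3767215, -0.07381  ,  0.3290805]), 'torque': array([-0.06697605, -0.06674283,  0.07626114]), 'grip_force': 0.0, 'gripper_width': 0.08506421849724032}
scene ({'mtx': array([[417.8850586 ,   0.        , 250.01252675],
       [  0.        , 417.8850586 , 190.22580404],
       [  0.        ,   0.        ,   1.        ]]), 'k1': 0.04371751453949436, 'eye': array([ 1.03822065, -0.88746238,  0.92851155]), 'orientation': array([0.41879122, 0.11289051, 0.23001839, 0.87118379])}, array([[ 0.86869455, -0.30622147,  0.38935612],
     
[... 700 characters left out ...]
      , 256.33806418],
       [  0.        , 319.58587568, 192.26229508],
       [  0.        ,   0.        ,   1.        ]]), 'k1': 0.022141532902814835, 'hand_eye': array([[ 8.28614165e-04,  9.53837932e-01,  3.00320684e-01,
         7.67516175e-02],
       [ 9.99998277e-01, -1.28918907e-03,  1.33545481e-03,
         1.79592161e-04],
       [ 1.66097760e-03,  3.00319060e-01, -9.53837357e-01,
        -7.08440310e-02],
       [ 0.00000000e+00,  0.00000000e+00,  0.00000000e+00,
         1.00000000e+00]])}, array([[ 0.27156507, -0.91823386, -0.28826896],
       [ 0.96241512,  0.25813358,  0.08440497],
       [-0.0030916 , -0.30035584,  0.95382221]]), array([0.10996347, 0.67040222, 0.37398745]))
```

View pics/scene0.png

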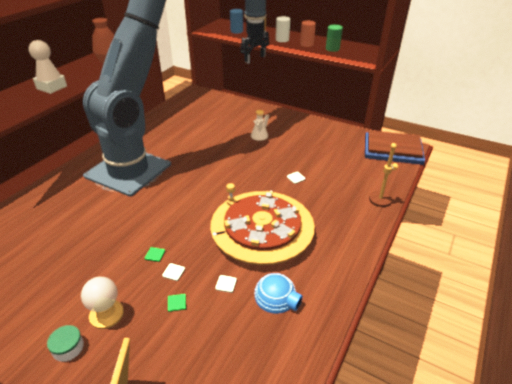

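View pics/side0.png

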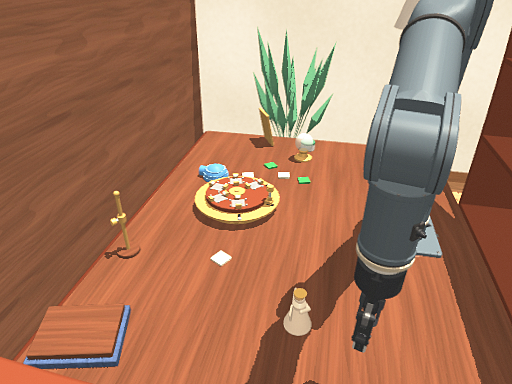

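Scene view: white tiles at about (173,271), (227,283), (296,177); green look-alikes at (155,254), (177,302); stand around (262,227), knob (231,188); igloo (277,293), globe (102,300), angel (260,126). Side view: tiles (221,258), (284,175), one near (247,175) behind the stand; something dark/domed at (239,216).

```bash
python3 - <<'E'
from h import *
for n in('scene','side'):
    im=load(n+'0.png'); P=pose(n); hsv=cv2.cvtColor(im,cv2.COLOR_RGB2HSV)
    for nm,m in (('white',(hsv[...,1]<45)&(hsv[...,2]>190)),('blue',(abs(hsv[...,0].astype(int)-105)<12)&(hsv[...,1]>110)&(hsv[...,2]>120)),
      ('yel',(abs(hsv[...,0].astype(int)-25)<7)&(hsv[...,1]>110)&(hsv[...,2]>140)),('green',(abs(hsv[...,0].astype(int)-60)<15)&(hsv[...,1]>150)&(hsv[...,2]>100))):
        N,l,s,c=cv2.connectedComponentsWithStats(m.astype(np.uint8))
        for i in range(1,N):
            if s[i,4]>40 : print(n,nm,s[i],c[i].round(1),'z=.008:',onz(P,c[i],.008)[0].round(3),'.065',onz(P,c[i],.065)[0][:2].round(3))
P=pose('scene'); im=load('scene0.png')
a=cv2.resize(im[165:275,195:335],(800,628),interpolation=cv2.INTER_CUBIC)[:600]
cv2.imwrite('pics/c.png',a[:,:,::-1])
E
```

```text
scene white [169   0  14  15  58] [177.1   5.4] z=.008: [-1.171  1.835  0.008] .065 [-1.034  1.666]
scene white [ 402    0   96   77 4450] [444.6  30.1] z=.008: [0.742 2.203 0.008] .065 [0.76  2.011]
scene white [169  21  20  47 419] [178.6  49.4] z=.008: [-0.592  1.09   0.008] .065 [-0.491  0.967]
scene white [ 386   66  126   78 4768] [462.5 107.2] z=.008: [1.012 1.126 0.008] .065 [1.014 1.001]
scene white [287 172  18  11 120] [295.6 176.9] z=.008: [0.571 0.263 0.008] .065 [0.6   0.192]
scene white [260 198  14   9  79] [267.1 201.1] z=.008: [0.544 0.09  0.008] .065 [0.574 0.029]
scene white [279 207  17  13 128] [287.3 212.5] z=.008: [0.63  0.071 0.008] .065 [0.655 0.011]
scene white [229 217  18  14 146] [237.9 223.2] z=.008: [ 0.514 -0.054  0.008] .065 [ 0.546 -0.106]
scene white [272 225  19  13 130] [282.  230.7] z=.008: [ 0.652 -0.015  0.008] .065 [ 0.676 -0.069]
scene white [249 231  17  11 123] [257.2 235.7] z=.008: [ 0.595 -0.073  0.008] .065 [ 0.623 -0.124]
scene white [163 263  21  17 230] [173.1 271.2] z=.008: [ 0.456 -0.314  0.008] .065 [ 0.492 -0.35 ]
scene white [25
[... 2862 characters left out ...]
08] .065 [ 0.678 -0.056]
side white [249 182  14   7  59] [254.6 185. ] z=.008: [ 0.56  -0.193  0.008] .065 [ 0.54  -0.097]
side white [210 194  18   8  74] [218.3 197.6] z=.008: [ 0.679 -0.067  0.008] .065 [0.65  0.019]
side white [232 199  13   8  62] [237.4 202.1] z=.008: [ 0.598 -0.051  0.008] .065 [0.575 0.034]
side white [416 226  25  29 352] [428.9 242.5] z=.008: [-0.084  0.054  0.008] .065 [-0.057  0.132]
side white [211 251  20  14 162] [220.6 257.4] z=.008: [0.572 0.267 0.008] .065 [0.551 0.329]
side blue [200 168  28  14 159] [212.1 174.2] z=.008: [ 0.761 -0.245  0.008] .065 [ 0.726 -0.145]
side yel [294 289  13   9  73] [300.2 292.8] z=.008: [0.313 0.362 0.008] .065 [0.311 0.417]
```

View pics/c.png

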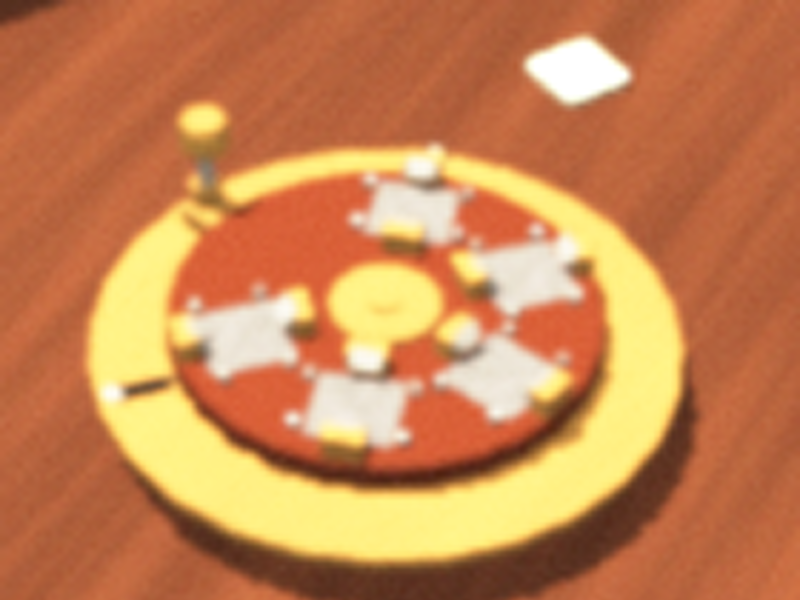

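Crop: knob at about (231,188) on the bracket, one outer slot with a small bright marker at (214.6,233.6); the other outer slot lies behind/right of the deck. Now a closer look with the wrist camera.

Emit:
{"api": "play_rows", "payload": {
  "rows": [
    {"tx": 0.5, "ty": -0.875, "tz": 0.1, "rz": -1},
    {"tx": 0.5, "ty": -0.875, "tz": 0.1, "rz": -1},
    {"tx": 0.5, "ty": -0.875, "tz": 0.1, "rz": -1},
    {"tx": 0.5, "ty": -0.875, "tz": 0.1, "rz": -1},
    {"tx": 0.5, "ty": -0.875, "tz": 0.1, "rz": -1},
    {"tx": 0.5, "ty": -0.875, "tz": 0.1, "rz": -1},
    {"tx": 0.5, "ty": -0.875, "tz": 0.1, "rz": -1},
    {"tx": 0.5, "ty": -0.875, "tz": 0.1, "rz": -1},
    {"tx": 0.5, "ty": -0.875, "tz": 0.1, "rz": -1},
    {"tx": 0.5, "ty": -0.875, "tz": 0.1, "rz": -1}
  ],
  "gripper": 1
}}

```text
invalid input
```

Emit:
{"api": "play_rows", "payload": {
  "rows": [
    {"tx": 0.5, "ty": -0.875, "tz": 0, "rz": -0.75},
    {"tx": 0.5, "ty": -0.875, "tz": 0, "rz": -0.75},
    {"tx": 0.5, "ty": -0.875, "tz": 0, "rz": -0.75},
    {"tx": 0.5, "ty": -0.875, "tz": 0, "rz": -0.75},
    {"tx": 0.5, "ty": -0.875, "tz": 0, "rz": -0.75},
    {"tx": 0.5, "ty": -0.875, "tz": 0, "rz": -0.75},
    {"tx": 0.5, "ty": -0.875, "tz": 0, "rz": -0.75},
    {"tx": 0.5, "ty": -0.875, "tz": 0, "rz": -0.75},
    {"tx": 0.5, "ty": -0.875, "tz": 0, "rz": -0.75},
    {"tx": 0.5, "ty": -0.875, "tz": 0, "rz": -0.75}
  ]
}}

```text
invalid input
```

```bash
python3 - <<'E'
from h import *
s=manip.read_state();print(s['t'],s['tool_pos'],s['tcp_rot'],s['joint_positions'].round(2))
import pickle
im,P=snap('wrist','w1.png'); pickle.dump(P,open('w1.pkl','wb'))
E
```

```text
0.15 [0.18371074 0.64925464 0.30324693] [ 1.37431742e-01  9.90511031e-01 -6.41110394e-04 -5.73472554e-05] [-1.38  0.58  0.02  1.44 -0.02  1.13 -0.06]
```

View pics/w1.png

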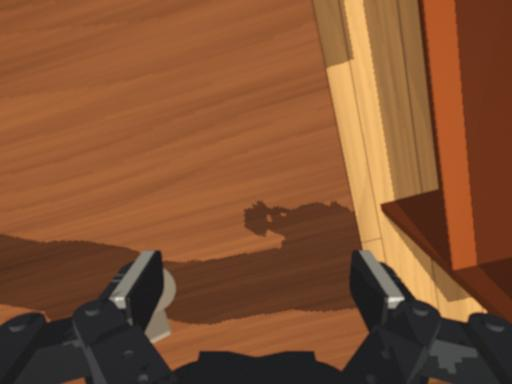

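The call was refused (nothing moved); the picture only shows floor and fingers. Trying with all six keys.

Emit:
{"api": "play_rows", "payload": {
  "rows": [
    {"tx": 0.5, "ty": -0.875, "tz": 0.1, "rx": 0, "ry": 0, "rz": -1},
    {"tx": 0.5, "ty": -0.875, "tz": 0.1, "rx": 0, "ry": 0, "rz": -1},
    {"tx": 0.5, "ty": -0.875, "tz": 0.1, "rx": 0, "ry": 0, "rz": -1},
    {"tx": 0.5, "ty": -0.875, "tz": 0.1, "rx": 0, "ry": 0, "rz": -1},
    {"tx": 0.5, "ty": -0.875, "tz": 0.1, "rx": 0, "ry": 0, "rz": -1},
    {"tx": 0.5, "ty": -0.875, "tz": 0.1, "rx": 0, "ry": 0, "rz": -1},
    {"tx": 0.5, "ty": -0.875, "tz": 0.1, "rx": 0, "ry": 0, "rz": -1},
    {"tx": 0.5, "ty": -0.875, "tz": 0.1, "rx": 0, "ry": 0, "rz": -1},
    {"tx": 0.5, "ty": -0.875, "tz": 0.1, "rx": 0, "ry": 0, "rz": -1},
    {"tx": 0.5, "ty": -0.875, "tz": 0.1, "rx": 0, "ry": 0, "rz": -1}
  ],
  "gripper": 1
}}

```text
t: 1.03
tool_pos: [0.3852, 0.2959, 0.3445]
tcp_rot: [0.507, 0.862, 0.0, 0.0]
wrist_force: [0.2, 0.3, -0.1]
gripper_width: 0.0852
grip_force: 0.0
```

Emit:
{"api": "play_rows", "payload": {
  "rows": [
    {"tx": 0.54, "ty": -0.98, "tz": 0.05, "rx": 0, "ry": 0, "rz": -0.75},
    {"tx": 0.54, "ty": -0.98, "tz": 0.05, "rx": 0, "ry": 0, "rz": -0.75},
    {"tx": 0.54, "ty": -0.98, "tz": 0.05, "rx": 0, "ry": 0, "rz": -0.75},
    {"tx": 0.54, "ty": -0.98, "tz": 0.05, "rx": 0, "ry": 0, "rz": -0.75},
    {"tx": 0.54, "ty": -0.98, "tz": 0.05, "rx": 0, "ry": 0, "rz": -0.75},
    {"tx": 0.54, "ty": -0.98, "tz": 0.05, "rx": 0, "ry": 0, "rz": -0.75},
    {"tx": 0.54, "ty": -0.98, "tz": 0.05, "rx": 0, "ry": 0, "rz": -0.75},
    {"tx": 0.54, "ty": -0.98, "tz": 0.05, "rx": 0, "ry": 0, "rz": -0.75},
    {"tx": 0.54, "ty": -0.98, "tz": 0.05, "rx": 0, "ry": 0, "rz": -0.75},
    {"tx": 0.54, "ty": -0.98, "tz": 0.05, "rx": 0, "ry": 0, "rz": -0.75}
  ]
}}

```text
t: 1.87
tool_pos: [0.5853, -0.0669, 0.3625]
tcp_rot: [0.734, 0.679, 0.0, -0.0]
wrist_force: [1.0, 0.7, 0.5]
gripper_width: 0.0855
grip_force: 0.0
```

Emit:
{"api": "play_rows", "payload": {
  "rows": [
    {"tx": 0, "ty": 0, "tz": 0, "rx": 0, "ry": 0, "rz": 0}
  ]
}}

```text
t: 1.95
tool_pos: [0.5863, -0.0741, 0.3629]
tcp_rot: [0.738, 0.675, -0.001, 0.003]
wrist_force: [-2.0, -0.2, 0.3]
gripper_width: 0.0852
grip_force: 0.0
```

```bash
python3 - <<'E'
from h import *
s=manip.read_state();print(s['t'],s['tool_pos'],s['tcp_rot'],s['joint_positions'].round(2))
import pickle
im,P=snap('wrist','w1.png'); pickle.dump(P,open('w1.pkl','wb'))
E
```

```text
1.95 [ 0.5863457  -0.07412665  0.36288002] [ 0.73783003  0.67498032 -0.00112335  0.00267255] [-0.31  0.45  0.55  1.59 -0.24  1.17  0.2 ]
```

View pics/w1.png

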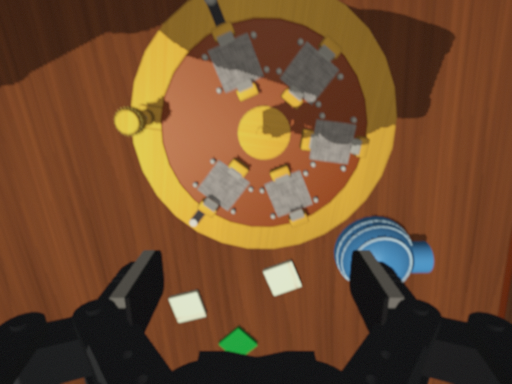

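Wrist view: hub (264,132), knob (128,121), slot+marker lower left (194,222), other slot at top (215,12) with marker out of view; tiles at (187,306), (282,279), green (238,342). Shift to see the top marker and get a second view.

Emit:
{"api": "play_rows", "payload": {
  "rows": [
    {"tx": 0.03, "ty": 0.2, "tz": 0, "rx": 0, "ry": 0, "rz": 0},
    {"tx": 0.03, "ty": 0.2, "tz": 0, "rx": 0, "ry": 0, "rz": 0},
    {"tx": 0.03, "ty": 0.2, "tz": 0, "rx": 0, "ry": 0, "rz": 0},
    {"tx": 0.03, "ty": 0.2, "tz": 0, "rx": 0, "ry": 0, "rz": 0},
    {"tx": 0.03, "ty": 0.2, "tz": 0, "rx": 0, "ry": 0, "rz": 0}
  ]
}}

```text
t: 2.42
tool_pos: [0.5963, 0.0159, 0.3623]
tcp_rot: [0.734, 0.679, -0.0, -0.0]
wrist_force: [-0.2, -1.0, -0.9]
gripper_width: 0.0857
grip_force: 0.0
```

```bash
python3 - <<'E'
from h import *
import pickle
im,P=snap('wrist','w2.png'); pickle.dump(P,open('w2.pkl','wb'))
P1=pickle.load(open('w1.pkl','rb')); im1=load('w1.png')
# approx positions
e=lambda uv,z:onz(P1,uv,z)[0]
print('hub',e((264,132),.061),'knob',e((128,121),.1185),'mark1',e((194,222),.045),'slot2',e((215,10),.04))
def gold(im):
    hsv=cv2.cvtColor(im,cv2.COLOR_RGB2HSV); return ((abs(hsv[...,0].astype(int)-25)<8)&(hsv[...,1]>130)).astype(np.uint8)
# hub disc
for I,PP,n in((im1,P1,1),(im,P,2)):
    g=gold(I); N,l,s,c=cv2.connectedComponentsWithStats(g)
    for i in range(1,N):
        if s[i,4]>250: print(n,s[i],c[i],onz(PP,c[i],.061)[0])
m1=proj(P,e((194,222),.04)); h=onz(P1,(264,132),.061)[0]
k=onz(P1,(128,121),.1185)[0]; v=e((194,222),.04)-h
ang=np.arctan2(*(k-h)[1::-1]); print(np.degrees(ang),np.degrees(np.arctan2(v[1],v[0])),np.linalg.norm(v[:2]),np.linalg.norm((k-h)[:2]))
other=h+[.1515*np.cos(ang-1.047),.1515*np.sin(ang-1.047),0];other[2]=.04
o=proj(P,other)[0];m=m1[0];print(o,m)
cr=[cv2.resize(im[int(q[1])-20:int(q[1])+20,int(q[0])-20:int(q[0])+20],(400,400),interpolation=cv2.INTER_CUBIC) for q in(o,m)]
cv2.imwrite('pics/m.png',np.hstack(cr)[:,:,::-1])
E
```

```text
hub [ 0.59858248 -0.04479371  0.061     ] knob [ 0.46839269 -0.01568667  0.1185    ] mark1 [ 0.49773828 -0.15550767  0.045     ] slot2 [0.55640934 0.0874951  0.04      ]
1 [  114     0   283   249 21279] [260.09093472 112.21852531] [ 0.59595664 -0.0223504   0.061     ]
1 [ 237  106   53   54 2243] [263.27730718 132.41373161] [ 0.59771409 -0.04519046  0.061     ]
2 [  125    73   262   235 18887] [259.57986975 174.64552338] [ 0.59857939 -0.0030886   0.061     ]
2 [ 238  186   49   47 1810] [262.13149171 209.2480663 ] [ 0.59847981 -0.04752707  0.061     ]
167.39741098471825 -132.15346861840135 0.1520918870932508 0.13340390143830327
[214.19319605  87.71374409] [195.44063251 282.00116668]
```

View pics/m.png

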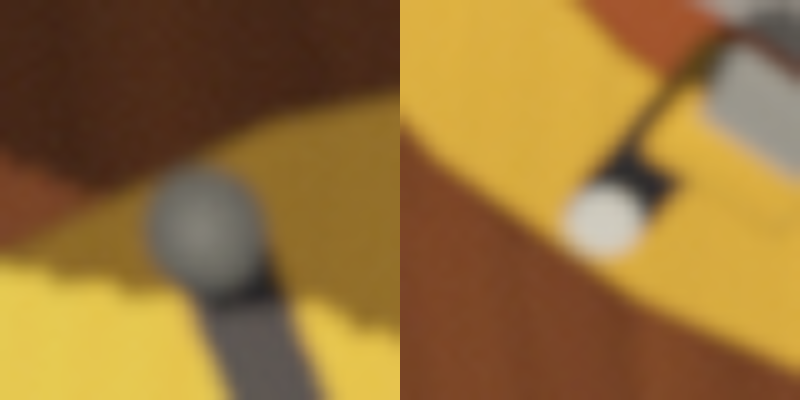

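Left crop (upper slot, +y side, image (214,88)): larger shaded dome = wanted stop at 107°. Right crop: small flat bright disc = screw. So the deck must turn by −60° (clockwise).

```bash
python3 - <<'E'
from h import *
import pickle
P1=pickle.load(open('w1.pkl','rb'));P2=pickle.load(open('w2.pkl','rb'));S=pose('scene')
im=[load('w1.png'),load('w2.png')]
k2=proj(P2,(.4684,-.0157,.1185))[0]
ks=[]
for I,q,PP in((im[0],(128,121),P1),(im[1],k2,P2)):
    x,y=int(q[0])-35,int(q[1])-35; g=cv2.cvtColor(I,cv2.COLOR_RGB2GRAY)[y:y+70,x:x+70]
    g=cv2.resize(g,None,fx=4,fy=4,interpolation=cv2.INTER_CUBIC)
    c=cv2.HoughCircles(g,cv2.HOUGH_GRADIENT_ALT,1.5,40,param1=200,param2=.6,minRadius=40,maxRadius=75)
    print(q,None if c is None else [(x+a[0]/4,y+a[1]/4,a[2]/4) for a in c[0]])
    if c is not None: ks.append((PP,(x+c[0][0][0]/4,y+c[0][0][1]/4)))
ks.append((S,(230.5,185.5)))
print('knob tri',tri([ray(p,u) for p,u in ks]),[onz(p,u,.1185)[0][:2] for p,u in ks])
hub=[(P1,(263.3,132.4)),(P2,(262.1,209.2)),(S,(261.8,217.8))]
print('hub tri',tri([ray(p,u) for p,u in hub]),[onz(p,u,.061)[0][:2] for p,u in hub])
# tiles: wrist mask + scene centroid
hs=cv2.cvtColor(im[0],cv2.COLOR_RGB2HSV); m=((hs[...,1]<60)&(hs[...,2]>200)).astype(np.uint8)
N,l,s,c=cv2.connectedComponentsWithStats(m)
for i in range(1,N):
    if s[i,4]>300:
        ct=cv2.findContours((l==i).astype(np.uint8),0,1)[0][0]
        w=onz(P1,ct[:,0],.008)[:,:2]; r=cv2.minAreaRect((w*1000).astype(np.float32)); print('tile',s[i],c[i],onz(P1,c[i],.008)[0],r)
for uvs,uvw in (((173.1,271.2),(187,306)),((225.5,283),(282,279))):
    print('tile tri',tri([ray(S,uvs),ray(P1,uvw)]))
Sd=pose('side'); print('tileA tri',tri([ray(S,(295.6,176.9)),ray(Sd,(220.6,257.4))]))
E
```

```text
(128, 121) [(np.float32(127.125), np.float32(121.25), np.float32(12.571402))]
[137.00146956 209.13810497] [(np.float32(136.125), np.float32(211.875), np.float32(10.935352))]
knob tri [ 0.46763027 -0.01713833  0.1194023 ] [array([ 0.46751095, -0.01584776]), array([ 0.46691201, -0.01865965]), array([ 0.46715613, -0.01675678])]
hub tri [ 0.59754403 -0.04614481  0.06282125] [array([ 0.59774144, -0.04517716]), array([ 0.59844534, -0.04746055]), array([ 0.59554085, -0.0450515 ])]
tile [264 263  37  32 752] [282.16090426 278.40957447] [ 0.60912769 -0.27509141  0.008     ] ((609.0730590820312, -275.4430236816406), (45.00463104248047, 44.80809020996094), 16.839813232421875)
tile [170 293  35  29 686] [186.97521866 306.93148688] [ 0.45660556 -0.31289832  0.008     ] ((456.609130859375, -313.25115966796875), (44.803314208984375, 44.70133972167969), 9.841840744018555)
tile tri [ 0.45549031 -0.31309913  0.00593629]
tile tri [ 0.60834093 -0.27656731  0.00768402]
tileA tri [0.57090497 0.26538434 0.00648765]
```

Emit:
{"api": "play_rows", "payload": {
  "rows": [
    {"tx": -0.323, "ty": -0.083, "tz": 0, "rx": 0, "ry": 0, "rz": 0},
    {"tx": -0.323, "ty": -0.083, "tz": 0, "rx": 0, "ry": 0, "rz": 0},
    {"tx": -0.323, "ty": -0.083, "tz": 0, "rx": 0, "ry": 0, "rz": 0},
    {"tx": -0.323, "ty": -0.083, "tz": 0, "rx": 0, "ry": 0, "rz": 0},
    {"tx": -0.323, "ty": -0.083, "tz": -0.1, "rx": 0, "ry": 0, "rz": 0},
    {"tx": -0.323, "ty": -0.083, "tz": -0.2, "rx": 0, "ry": 0, "rz": 0},
    {"tx": -0.323, "ty": -0.083, "tz": -0.3, "rx": 0, "ry": 0, "rz": 0},
    {"tx": -0.323, "ty": -0.083, "tz": -0.4, "rx": 0, "ry": 0, "rz": 0},
    {"tx": -0.323, "ty": -0.083, "tz": -0.505, "rx": 0, "ry": 0, "rz": 0},
    {"tx": -0.323, "ty": -0.083, "tz": -0.505, "rx": 0, "ry": 0, "rz": 0}
  ]
}}

```text
t: 3.3
tool_pos: [0.4645, -0.0189, 0.1552]
tcp_rot: [0.735, 0.678, -0.004, -0.003]
wrist_force: [-1.5, 0.5, -0.0]
gripper_width: 0.0852
grip_force: 0.0
```

Emit:
{"api": "play_rows", "payload": {
  "rows": [
    {"tx": 0, "ty": 0, "tz": 0, "rx": 0, "ry": 0, "rz": 0},
    {"tx": 0, "ty": 0, "tz": 0, "rx": 0, "ry": 0, "rz": 0},
    {"tx": 0, "ty": 0, "tz": 0, "rx": 0, "ry": 0, "rz": 0},
    {"tx": 0, "ty": 0, "tz": 0, "rx": 0, "ry": 0, "rz": 0},
    {"tx": 0, "ty": 0, "tz": 0, "rx": 0, "ry": 0, "rz": 0},
    {"tx": 0, "ty": 0, "tz": 0, "rx": 0, "ry": 0, "rz": 0},
    {"tx": 0, "ty": 0, "tz": 0, "rx": 0, "ry": 0, "rz": 0},
    {"tx": 0, "ty": 0, "tz": 0, "rx": 0, "ry": 0, "rz": 0},
    {"tx": 0, "ty": 0, "tz": 0, "rx": 0, "ry": 0, "rz": 0},
    {"tx": 0, "ty": 0, "tz": 0, "rx": 0, "ry": 0, "rz": 0}
  ],
  "gripper": 0
}}

```text
t: 4.13
tool_pos: [0.4678, -0.018, 0.1623]
tcp_rot: [0.735, 0.679, 0.001, 0.0]
wrist_force: [-5.0, 0.6, 17.1]
gripper_width: 0.0242
grip_force: 57.8
```

Emit:
{"api": "play_rows", "payload": {
  "rows": [
    {"tx": 0, "ty": 0, "tz": 0.01, "rx": 0, "ry": 0, "rz": 0},
    {"tx": 0, "ty": 0, "tz": 0.02, "rx": 0, "ry": 0, "rz": 0},
    {"tx": 0, "ty": 0, "tz": 0.03, "rx": 0, "ry": 0, "rz": 0},
    {"tx": 0, "ty": 0, "tz": 0.0375, "rx": 0, "ry": 0, "rz": 0},
    {"tx": 0, "ty": 0, "tz": 0.0375, "rx": 0, "ry": 0, "rz": 0},
    {"tx": 0, "ty": 0, "tz": 0.0375, "rx": 0, "ry": 0, "rz": 0}
  ]
}}

```text
t: 4.63
tool_pos: [0.4677, -0.0181, 0.1756]
tcp_rot: [0.734, 0.679, 0.0, 0.0]
wrist_force: [2.2, 0.2, -8.2]
gripper_width: 0.0241
grip_force: 59.3
```

```bash
python3 - <<'E'
from h import *
c=np.array([.597,-.046]); k=np.array([.4676,-.0172]); v=k-c; print(np.linalg.norm(v))
for a in np.arange(-6,-61,-6.0):
    t=np.radians(a); d=np.array([[np.cos(t),-np.sin(t)],[np.sin(t),np.cos(t)]])@v-v
    print(a,(d/.4).round(3),round(a/45,3))
E
```

```text
0.1325662098726519
-6.0 [0.009 0.033] -0.133
-12.0 [0.022 0.066] -0.267
-18.0 [0.038 0.096] -0.4
-24.0 [0.057 0.125] -0.533
-30.0 [0.079 0.152] -0.667
-36.0 [0.104 0.176] -0.8
-42.0 [0.131 0.198] -0.933
-48.0 [0.161 0.217] -1.067
-54.0 [0.192 0.232] -1.2
-60.0 [0.224 0.244] -1.333
```

Emit:
{"api": "play_rows", "payload": {
  "rows": [
    {"tx": 0.009, "ty": 0.033, "tz": 0, "rx": 0, "ry": 0, "rz": -0.133},
    {"tx": 0.022, "ty": 0.066, "tz": 0, "rx": 0, "ry": 0, "rz": -0.267},
    {"tx": 0.038, "ty": 0.096, "tz": 0, "rx": 0, "ry": 0, "rz": -0.4},
    {"tx": 0.057, "ty": 0.125, "tz": 0, "rx": 0, "ry": 0, "rz": -0.533},
    {"tx": 0.079, "ty": 0.152, "tz": 0, "rx": 0, "ry": 0, "rz": -0.667},
    {"tx": 0.104, "ty": 0.176, "tz": 0, "rx": 0, "ry": 0, "rz": -0.8},
    {"tx": 0.131, "ty": 0.198, "tz": 0, "rx": 0, "ry": 0, "rz": -0.933},
    {"tx": 0.131, "ty": 0.198, "tz": 0, "rx": 0, "ry": 0, "rz": -0.933}
  ]
}}

```text
t: 5.3
tool_pos: [0.5213, 0.063, 0.1747]
tcp_rot: [0.93, 0.369, -0.0, 0.0]
wrist_force: [0.0, 1.2, -7.7]
gripper_width: 0.0241
grip_force: 60.0
```

Emit:
{"api": "play_rows", "payload": {
  "rows": [
    {"tx": 0.03, "ty": 0.019, "tz": 0, "rx": 0, "ry": 0, "rz": -0.133},
    {"tx": 0.061, "ty": 0.034, "tz": 0, "rx": 0, "ry": 0, "rz": -0.267},
    {"tx": 0.093, "ty": 0.046, "tz": 0, "rx": 0, "ry": 0, "rz": -0.4},
    {"tx": 0.093, "ty": 0.046, "tz": 0, "rx": 0, "ry": 0, "rz": -0.4},
    {"tx": 0.093, "ty": 0.046, "tz": 0, "rx": 0, "ry": 0, "rz": -0.4},
    {"tx": 0.093, "ty": 0.046, "tz": 0, "rx": 0, "ry": 0, "rz": -0.4}
  ]
}}

```text
t: 5.8
tool_pos: [0.556, 0.0803, 0.1747]
tcp_rot: [0.975, 0.222, -0.001, -0.001]
wrist_force: [1.1, 6.0, -7.6]
gripper_width: 0.0242
grip_force: 60.6
```

Emit:
{"api": "play_rows", "payload": {
  "rows": [
    {"tx": 0, "ty": 0, "tz": -0.01, "rx": 0, "ry": 0, "rz": 0},
    {"tx": 0, "ty": 0, "tz": -0.02, "rx": 0, "ry": 0, "rz": 0},
    {"tx": 0, "ty": 0, "tz": -0.03, "rx": 0, "ry": 0, "rz": 0},
    {"tx": 0, "ty": 0, "tz": -0.03, "rx": 0, "ry": 0, "rz": 0}
  ]
}}

```text
t: 6.13
tool_pos: [0.5561, 0.0803, 0.1629]
tcp_rot: [0.975, 0.222, -0.001, -0.001]
wrist_force: [1.6, 7.4, -6.9]
gripper_width: 0.0245
grip_force: 61.0
```

Emit:
{"api": "play_rows", "payload": {
  "rows": [
    {"tx": 0, "ty": 0, "tz": 0, "rx": 0, "ry": 0, "rz": 0},
    {"tx": 0, "ty": 0, "tz": 0, "rx": 0, "ry": 0, "rz": 0},
    {"tx": 0, "ty": 0, "tz": 0, "rx": 0, "ry": 0, "rz": 0},
    {"tx": 0, "ty": 0, "tz": 0, "rx": 0, "ry": 0, "rz": 0},
    {"tx": 0, "ty": 0, "tz": 0, "rx": 0, "ry": 0, "rz": 0},
    {"tx": 0, "ty": 0, "tz": 0, "rx": 0, "ry": 0, "rz": 0},
    {"tx": 0, "ty": 0, "tz": 0, "rx": 0, "ry": 0, "rz": 0},
    {"tx": 0, "ty": 0, "tz": 0, "rx": 0, "ry": 0, "rz": 0}
  ],
  "gripper": 1
}}

```text
t: 6.8
tool_pos: [0.5571, 0.0793, 0.1635]
tcp_rot: [0.975, 0.22, 0.0, 0.0]
wrist_force: [0.2, 0.2, -1.1]
gripper_width: 0.0852
grip_force: 0.0
```

Emit:
{"api": "play_rows", "payload": {
  "rows": [
    {"tx": 0, "ty": 0, "tz": 0.1, "rx": 0, "ry": 0, "rz": 0},
    {"tx": 0, "ty": 0, "tz": 0.2, "rx": 0, "ry": 0, "rz": 0},
    {"tx": -0.02, "ty": -0.05, "tz": 0.3, "rx": 0, "ry": 0, "rz": -0.15},
    {"tx": -0.04, "ty": -0.1, "tz": 0.4, "rx": 0, "ry": 0, "rz": -0.3},
    {"tx": -0.06, "ty": -0.2, "tz": 0.45, "rx": 0, "ry": 0, "rz": -0.45},
    {"tx": -0.065, "ty": -0.3, "tz": 0.45, "rx": 0, "ry": 0, "rz": -0.6},
    {"tx": -0.065, "ty": -0.325, "tz": 0.45, "rx": 0, "ry": 0, "rz": -0.75},
    {"tx": -0.065, "ty": -0.325, "tz": 0.45, "rx": 0, "ry": 0, "rz": -0.85},
    {"tx": -0.065, "ty": -0.325, "tz": 0.45, "rx": 0, "ry": 0, "rz": -0.85},
    {"tx": -0.065, "ty": -0.325, "tz": 0.45, "rx": 0, "ry": 0, "rz": -0.85}
  ]
}}

```text
t: 7.63
tool_pos: [0.5311, -0.0504, 0.3432]
tcp_rot: [0.994, -0.11, -0.0, 0.0]
wrist_force: [0.9, -0.1, -0.6]
gripper_width: 0.0854
grip_force: 0.0
```

```bash
python3 - <<'E'
from h import *
import pickle
s=manip.read_state();print(s['t'],s['tool_pos'],s['tcp_rot'],s['joint_positions'].round(2),s['wrist_force'])
im,P=snap('wrist','w3.png'); pickle.dump(P,open('w3.pkl','wb'))
E
```

```text
7.6333 [ 0.53110434 -0.05035141  0.34322162] [ 9.93932713e-01 -1.09989520e-01 -2.56112541e-04  3.89312848e-05] [-0.69  0.55  1.14  1.77 -0.54  1.18 -1.18] [ 0.89845616 -0.08136017 -0.56043549]
```

View pics/w3.png

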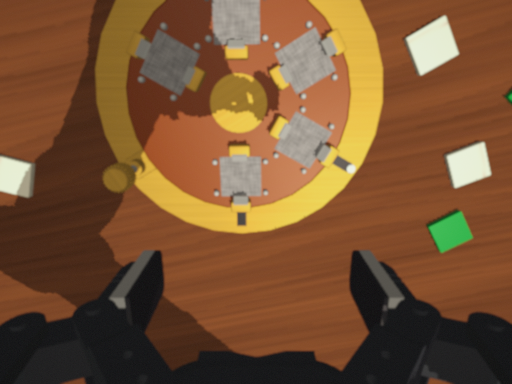

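View: deck turned; knob now at (115,178), seats grey at (169,62), (236,20), (305,60), (303,140), (240,177); screw (349,168); tiles at (12,177), (432,46), (468,165).

```bash
cat >> h.py <<'E'
import pickle
from scipy.optimize import least_squares
def seats(im,P,hub=(.597,-.046),ang=-72.6,show=True):
    hs=cv2.cvtColor(im,cv2.COLOR_RGB2HSV); out=[]
    g=((hs[...,1]<70)&(hs[...,2]>60)&(hs[...,2]<190)).astype(np.uint8)
    g=cv2.morphologyEx(g,cv2.MORPH_OPEN,np.ones((11,11)))
    N,l,s,c=cv2.connectedComponentsWithStats(g)
    for k,a in enumerate((0,60,120,-120,-60)):
        t=np.radians(ang+a); q=np.array([hub[0]+.08*np.cos(t),hub[1]+.08*np.sin(t)])
        for i in range(1,N):
            if s[i,4]<400: continue
            ct=cv2.findContours((l==i).astype(np.uint8),0,1)[0][0]
            w=onz(P,ct[:,0],.061)[:,:2]*1000
            r=cv2.minAreaRect(w.astype(np.float32)); d=np.linalg.norm(np.array(r[0])/1000-q)
            if d<.02 and s[i,0]>0 and s[i,1]>0: out.append((k,np.array(r[0])/1000,r[1],r[2]))
    def f(x): return np.concatenate([o[1]-[x[0]+.08*np.cos(x[2]+b),x[1]+.08*np.sin(x[2]+b)] for o in out for b in [np.radians([0,60,120,-120,-60][o[0]])]])
    r=least_squares(f,[*hub,np.radians(ang)])
    return out,r.x,f(r.x)
def tiles(im,P,z=.008):
    hs=cv2.cvtColor(im,cv2.COLOR_RGB2HSV); m=((hs[...,1]<70)&(hs[...,2]>165)).astype(np.uint8); res=[]
    m=cv2.morphologyEx(m,cv2.MORPH_OPEN,np.ones((7,7)))
    N,l,s,c=cv2.connectedComponentsWithStats(m)
    for i in range(1,N):
        if s[i,4]>300:
            ct=cv2.findContours((l==i).astype(np.uint8),0,1)[0][0]
            w=onz(P,ct[:,0],z)[:,:2]; r=cv2.minAreaRect((w*1000).astype(np.float32)); res.append((c[i].round(1),np.round(r[0],1),np.round(r[1],1),round(r[2],1)))
    return res
E
python3 - <<'E'
from h import *
P=pickle.load(open('w3.pkl','rb')); im=load('w3.png')
o,x,r=seats(im,P); 
for q in o: print(q)
print(x[:2],np.degrees(x[2]),(r*1000).round(1))
for t in tiles(im,P): print(t)
k=onz(P,(115,178),.1185)[0]; print('knob',k, 'to hub',k[:2]-x[:2],np.linalg.norm(k[:2]-x[:2]))
E
```

```text
(0, array([ 0.6241676 , -0.12506894]), (45.865272521972656, 57.93244552612305), 18.032581329345703)
(2, array([0.65480383, 0.01655046]), (58.58916473388672, 45.726219177246094), 48.33477020263672)
(3, array([ 0.51624347, -0.0286593 ]), (45.26366424560547, 56.855899810791016), 77.61663055419922)
(4, array([ 0.54290369, -0.10819247]), (57.7055549621582, 45.58697509765625), 48.44709396362305)
[ 0.59788644 -0.04645646] -71.90053804825926 [ 1.4 -2.6  3.5  3.5 -3.4  1.3 -1.6 -2.2]
(array([432.5,  45.4]), array([ 609.5, -276.5]), array([47.3, 47.4]), 17.0)
(array([301.5, 149.4]), array([ 523.1, -109.6]), array([34.3, 28.1]), 79.2)
(array([468.9, 164.8]), array([ 457. , -314.6]), array([47.9, 47.3]), 10.3)
(array([ 13.5, 175.9]), array([569.6, 261.3]), array([35.4, 47.7]), 63.9)
(array([232.2, 179.3]), array([505.7, -16.1]), array([35.8, 28.2]), 75.5)
knob [0.55831053 0.0809177  0.1185    ] to hub [-0.03957591  0.12737416] 0.13338076354765563
```

```bash
sed -i 's/np.ones((11,11))/cv2.getStructuringElement(cv2.MORPH_ELLIPSE,(23,23))/' h.py
python3 - <<'E'
from h import *
P=pickle.load(open('w3.pkl','rb')); im=load('w3.png')
o,x,r=seats(im,P); 
for q in o: print(q)
print(x[:2],np.degrees(x[2]),(r*1000).round(1))
E
```

```text
(0, array([ 0.62378772, -0.12367941]), (45.8183708190918, 54.86069107055664), 19.012176513671875)
(2, array([0.65292999, 0.01465725]), (52.68866729736328, 45.550010681152344), 48.022010803222656)
(3, array([ 0.51920837, -0.0295382 ]), (44.91706466674805, 50.632869720458984), 77.38069152832031)
(4, array([ 0.54456195, -0.10632214]), (52.70626449584961, 45.58635330200195), 48.44133758544922)
[ 0.59847512 -0.04633122] -71.88638673104118 [ 0.4 -1.3  1.   1.4 -1.   0.3 -0.5 -0.4]
```

Emit:
{"api": "play_rows", "payload": {
  "rows": [
    {"tx": 0.196, "ty": -0.565, "tz": 0, "rx": 0, "ry": 0, "rz": 0.658},
    {"tx": 0.196, "ty": -0.565, "tz": 0, "rx": 0, "ry": 0, "rz": 0.658},
    {"tx": 0.196, "ty": -0.565, "tz": 0, "rx": 0, "ry": 0, "rz": 0.658},
    {"tx": 0.196, "ty": -0.565, "tz": 0, "rx": 0, "ry": 0, "rz": 0.658},
    {"tx": 0.196, "ty": -0.565, "tz": 0, "rx": 0, "ry": 0, "rz": 0.658},
    {"tx": 0.196, "ty": -0.565, "tz": 0, "rx": 0, "ry": 0, "rz": 0.658},
    {"tx": 0.196, "ty": -0.565, "tz": -0.1, "rx": 0, "ry": 0, "rz": 0.658},
    {"tx": 0.196, "ty": -0.565, "tz": -0.2, "rx": 0, "ry": 0, "rz": 0.658},
    {"tx": 0.196, "ty": -0.565, "tz": -0.2, "rx": 0, "ry": 0, "rz": 0.658},
    {"tx": 0.196, "ty": -0.565, "tz": -0.2, "rx": 0, "ry": 0, "rz": 0.658}
  ],
  "gripper": 0.75
}}

```text
t: 8.52
tool_pos: [0.6094, -0.2751, 0.2621]
tcp_rot: [0.989, 0.148, -0.002, -0.001]
wrist_force: [0.8, -0.4, 0.3]
gripper_width: 0.0641
grip_force: 0.0
```

```bash
python3 - <<'E'
from h import *
s=manip.read_state();print(s['t'],s['tool_pos'],s['tcp_rot'])
im,P=snap('wrist','w4.png'); pickle.dump(P,open('w4.pkl','wb'))
for t in tiles(im,P): print(t)
E
```

```text
8.5167 [ 0.60938827 -0.27506416  0.26207188] [ 0.98903733  0.14764898 -0.0017596  -0.00135777]
(array([ 87.6, 122.8]), array([605.3, -98.4]), array([42.2, 55.2]), 19.3)
(array([258.3, 167.9]), array([ 609.4, -276.8]), array([46.9, 48.2]), 17.1)
(array([ 50.8, 194.1]), array([519.5, -77. ]), array([71.7, 59. ]), 48.3)
(array([250.9, 297. ]), array([ 456.7, -314.6]), array([48.3, 48.4]), 10.3)
```

View pics/w4.png

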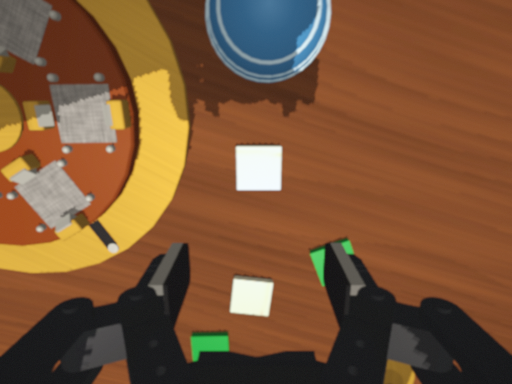

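Tile C at (258,168), square with the view; consistent at (0.6094,−0.2768). Descend and grip.

Emit:
{"api": "play_rows", "payload": {
  "rows": [
    {"tx": 0, "ty": -0.004, "tz": -0.1, "rx": 0, "ry": 0, "rz": 0},
    {"tx": 0, "ty": -0.004, "tz": -0.2, "rx": 0, "ry": 0, "rz": 0},
    {"tx": 0, "ty": -0.004, "tz": -0.3, "rx": 0, "ry": 0, "rz": 0},
    {"tx": 0, "ty": -0.004, "tz": -0.4, "rx": 0, "ry": 0, "rz": 0},
    {"tx": 0, "ty": -0.004, "tz": -0.45, "rx": 0, "ry": 0, "rz": 0},
    {"tx": 0, "ty": -0.004, "tz": -0.45, "rx": 0, "ry": 0, "rz": 0},
    {"tx": 0, "ty": -0.004, "tz": -0.45, "rx": 0, "ry": 0, "rz": 0}
  ]
}}

```text
t: 9.15
tool_pos: [0.6108, -0.2783, 0.0855]
tcp_rot: [0.989, 0.147, 0.001, 0.001]
wrist_force: [0.8, -1.2, 0.6]
gripper_width: 0.0639
grip_force: 0.0
```

Emit:
{"api": "play_rows", "payload": {
  "rows": [
    {"tx": 0, "ty": 0, "tz": 0, "rx": 0, "ry": 0, "rz": 0},
    {"tx": 0, "ty": 0, "tz": 0, "rx": 0, "ry": 0, "rz": 0},
    {"tx": 0, "ty": 0, "tz": 0, "rx": 0, "ry": 0, "rz": 0},
    {"tx": 0, "ty": 0, "tz": 0, "rx": 0, "ry": 0, "rz": 0},
    {"tx": 0, "ty": 0, "tz": 0, "rx": 0, "ry": 0, "rz": 0},
    {"tx": 0, "ty": 0, "tz": 0, "rx": 0, "ry": 0, "rz": 0}
  ],
  "gripper": 0
}}

```text
t: 9.65
tool_pos: [0.6096, -0.2783, 0.0839]
tcp_rot: [0.989, 0.146, 0.0, 0.0]
wrist_force: [-0.2, -0.7, 0.5]
gripper_width: -0.0002
grip_force: 0.0
```

Closed just above the tile; reopen and go lower.

Emit:
{"api": "play_rows", "payload": {
  "rows": [
    {"tx": 0, "ty": 0.003, "tz": 0, "rx": 0, "ry": 0, "rz": 0},
    {"tx": 0, "ty": 0.003, "tz": 0, "rx": 0, "ry": 0, "rz": 0},
    {"tx": 0, "ty": 0.003, "tz": 0, "rx": 0, "ry": 0, "rz": 0},
    {"tx": 0, "ty": 0.003, "tz": 0, "rx": 0, "ry": 0, "rz": 0},
    {"tx": 0, "ty": 0.003, "tz": 0, "rx": 0, "ry": 0, "rz": 0},
    {"tx": 0, "ty": 0.003, "tz": -0.015, "rx": 0, "ry": 0, "rz": 0},
    {"tx": 0, "ty": 0.003, "tz": -0.03, "rx": 0, "ry": 0, "rz": 0},
    {"tx": 0, "ty": 0.003, "tz": -0.03, "rx": 0, "ry": 0, "rz": 0},
    {"tx": 0, "ty": 0.003, "tz": -0.03, "rx": 0, "ry": 0, "rz": 0}
  ],
  "gripper": 0.75
}}

```text
t: 10.4
tool_pos: [0.6092, -0.2769, 0.0707]
tcp_rot: [0.989, 0.146, -0.001, -0.0]
wrist_force: [0.1, -0.9, 0.3]
gripper_width: 0.0642
grip_force: 0.0
```

Emit:
{"api": "play_rows", "payload": {
  "rows": [
    {"tx": 0, "ty": 0, "tz": 0, "rx": 0, "ry": 0, "rz": 0},
    {"tx": 0, "ty": 0, "tz": 0, "rx": 0, "ry": 0, "rz": 0},
    {"tx": 0, "ty": 0, "tz": 0, "rx": 0, "ry": 0, "rz": 0},
    {"tx": 0, "ty": 0, "tz": 0, "rx": 0, "ry": 0, "rz": 0},
    {"tx": 0, "ty": 0, "tz": 0, "rx": 0, "ry": 0, "rz": 0},
    {"tx": 0, "ty": 0, "tz": 0, "rx": 0, "ry": 0, "rz": 0}
  ],
  "gripper": 0
}}

```text
t: 10.9
tool_pos: [0.6096, -0.2774, 0.0719]
tcp_rot: [0.989, 0.146, 0.0, 0.0]
wrist_force: [-0.3, 0.3, 6.3]
gripper_width: 0.044
grip_force: 61.6
```

Gripped (44 mm). Lift and carry to seat1.

Emit:
{"api": "play_rows", "payload": {
  "rows": [
    {"tx": 0, "ty": 0, "tz": 0.1, "rx": 0, "ry": 0, "rz": 0},
    {"tx": 0, "ty": 0, "tz": 0.2, "rx": 0, "ry": 0, "rz": 0},
    {"tx": 0, "ty": 0, "tz": 0.3, "rx": 0, "ry": 0, "rz": 0},
    {"tx": 0.03, "ty": 0.1, "tz": 0.35, "rx": 0, "ry": 0, "rz": -0.13},
    {"tx": 0.06, "ty": 0.19, "tz": 0.35, "rx": 0, "ry": 0, "rz": -0.27},
    {"tx": 0.09, "ty": 0.28, "tz": 0.35, "rx": 0, "ry": 0, "rz": -0.4},
    {"tx": 0.12, "ty": 0.37, "tz": 0.35, "rx": 0, "ry": 0, "rz": -0.53},
    {"tx": 0.15, "ty": 0.46, "tz": 0.35, "rx": 0, "ry": 0, "rz": -0.638},
    {"tx": 0.167, "ty": 0.5365, "tz": 0.35, "rx": 0, "ry": 0, "rz": -0.638},
    {"tx": 0.167, "ty": 0.5365, "tz": 0.35, "rx": 0, "ry": 0, "rz": -0.638}
  ]
}}

```text
t: 11.73
tool_pos: [0.6784, -0.0528, 0.2095]
tcp_rot: [0.995, -0.098, -0.001, -0.002]
wrist_force: [1.3, 0.6, -1.0]
gripper_width: 0.044
grip_force: 61.5
```

Emit:
{"api": "play_rows", "payload": {
  "rows": [
    {"tx": 0, "ty": 0, "tz": -0.04, "rx": 0, "ry": 0, "rz": 0},
    {"tx": 0, "ty": 0, "tz": -0.08, "rx": 0, "ry": 0, "rz": 0},
    {"tx": 0, "ty": 0, "tz": -0.12, "rx": 0, "ry": 0, "rz": 0},
    {"tx": 0, "ty": 0, "tz": -0.14, "rx": 0, "ry": 0, "rz": 0},
    {"tx": 0, "ty": 0, "tz": -0.14, "rx": 0, "ry": 0, "rz": 0},
    {"tx": 0, "ty": 0, "tz": -0.14, "rx": 0, "ry": 0, "rz": 0}
  ]
}}

```text
t: 12.23
tool_pos: [0.6762, -0.0627, 0.1555]
tcp_rot: [0.995, -0.104, -0.0, 0.0]
wrist_force: [-0.3, 0.2, 0.7]
gripper_width: 0.044
grip_force: 61.5
```

```bash
python3 - <<'E'
from h import *
s=manip.read_state();print(s['t'],s['tool_pos'],s['tcp_rot'],s['gripper_width'],s['wrist_force'])
im,P=snap('wrist','w5.png'); pickle.dump(P,open('w5.pkl','wb'))
cv2.imwrite('pics/w5c.png',cv2.resize(im[150:350,130:390],None,fx=3,fy=3,interpolation=cv2.INTER_CUBIC)[:,:,::-1])
E
```

```text
12.2333 [ 0.67617132 -0.06271072  0.15545017] [ 9.94615175e-01 -1.03636622e-01 -3.16863020e-04  5.96812231e-05] 0.04404817425293452 [-0.30295928  0.24644148  0.65801176]
```

View pics/w5c.png

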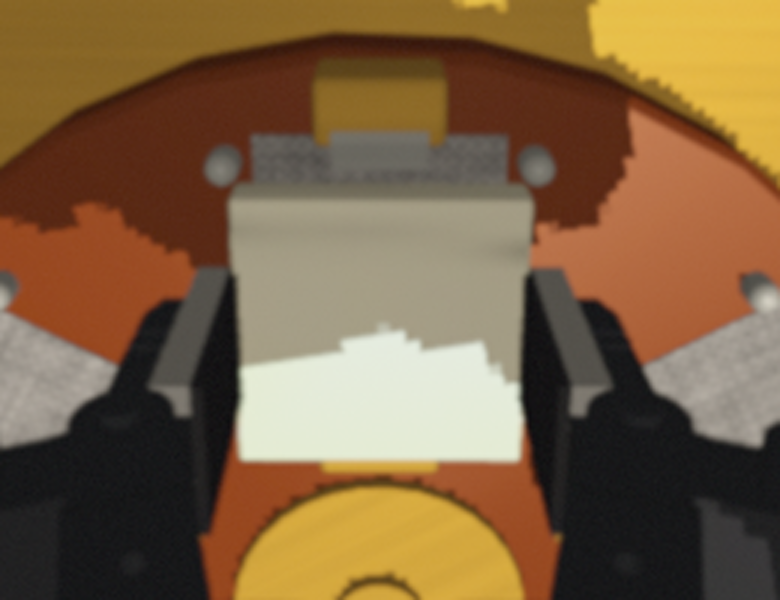

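Tile in hand hovers over seat1, laterally centred between pins (223/537) and block. Check the fore-aft offset numerically.

```bash
python3 - <<'E'
from h import *
P=pickle.load(open('w5.pkl','rb'));a=np.radians(-11.9);u=np.array([np.cos(a),np.sin(a)]);t=np.array([.6762,-.0627])
for n,r,z in(('tile front top',216.5,.0916),('tile front bottom',212,.0836),('tile back top',303.7,.0916),('square front',195,.061),('block face top',197,.0765),('pins top',205,.068),):
    print(n,((onz(P,(256.7,r),z)[0][:2]-t)@u*1000).round(1))
E
```

```text
tile front top 22.8
tile front bottom 21.9
tile back top -23.5
square front 23.1
block face top 27.1
pins top 19.9
```

Emit:
{"api": "play_rows", "payload": {
  "rows": [
    {"tx": 0.0025, "ty": -0.0005, "tz": -0.012, "rx": 0, "ry": 0, "rz": 0},
    {"tx": 0.0025, "ty": -0.0005, "tz": -0.024, "rx": 0, "ry": 0, "rz": 0},
    {"tx": 0.0025, "ty": -0.0005, "tz": -0.03, "rx": 0, "ry": 0, "rz": 0},
    {"tx": 0.0025, "ty": -0.0005, "tz": -0.036, "rx": 0, "ry": 0, "rz": 0},
    {"tx": 0.0025, "ty": -0.0005, "tz": -0.042, "rx": 0, "ry": 0, "rz": 0},
    {"tx": 0.0025, "ty": -0.0005, "tz": -0.048, "rx": 0, "ry": 0, "rz": 0},
    {"tx": 0.0025, "ty": -0.0005, "tz": -0.054, "rx": 0, "ry": 0, "rz": 0},
    {"tx": 0.0025, "ty": -0.0005, "tz": -0.058, "rx": 0, "ry": 0, "rz": 0},
    {"tx": 0.0025, "ty": -0.0005, "tz": -0.058, "rx": 0, "ry": 0, "rz": 0}
  ]
}}

```text
t: 13.03
tool_pos: [0.677, -0.0626, 0.1329]
tcp_rot: [0.995, -0.104, -0.0, -0.0]
wrist_force: [-4.4, 2.2, 10.5]
gripper_width: 0.0439
grip_force: 65.9
```

Emit:
{"api": "play_rows", "payload": {
  "rows": [
    {"tx": 0, "ty": 0, "tz": 0, "rx": 0, "ry": 0, "rz": 0},
    {"tx": 0, "ty": 0, "tz": 0, "rx": 0, "ry": 0, "rz": 0},
    {"tx": 0, "ty": 0, "tz": 0, "rx": 0, "ry": 0, "rz": 0},
    {"tx": 0, "ty": 0, "tz": 0, "rx": 0, "ry": 0, "rz": 0},
    {"tx": 0, "ty": 0, "tz": 0, "rx": 0, "ry": 0, "rz": 0},
    {"tx": 0, "ty": 0, "tz": 0.06, "rx": 0, "ry": 0, "rz": 0},
    {"tx": 0, "ty": 0, "tz": 0.12, "rx": 0, "ry": 0, "rz": 0},
    {"tx": -0.1, "ty": 0, "tz": 0.2, "rx": 0, "ry": 0, "rz": 0},
    {"tx": -0.1, "ty": 0, "tz": 0.2, "rx": 0, "ry": 0, "rz": 0},
    {"tx": -0.1, "ty": 0, "tz": 0.2, "rx": 0, "ry": 0, "rz": 0}
  ],
  "gripper": 0.7
}}

```text
t: 13.87
tool_pos: [0.6362, -0.0635, 0.2146]
tcp_rot: [0.995, -0.104, 0.001, -0.0]
wrist_force: [0.8, 0.2, -0.5]
gripper_width: 0.06
grip_force: 0.0
```

```bash
python3 - <<'E'
from h import *
s=manip.read_state();print(s['t'],s['tool_pos'],s['tcp_rot'],s['gripper_width'],s['wrist_force'])
im,P=snap('wrist','w6.png'); pickle.dump(P,open('w6.pkl','wb'))
for t in tiles(im,P,.069): print(t)
q=proj(P,(.677,-.0626,.069))[0].astype(int);print(q)
a=im[q[1]-55:q[1]+55,q[0]-75:q[0]+75]
S=optics.camera('scene')[::]; cv2.imwrite('pics/s6.png',S[:,:,::-1]); b=S[165:275,195:345]
cv2.imwrite('pics/w6c.png',np.vstack([cv2.resize(k,(400,293),interpolation=cv2.INTER_CUBIC) for k in(a,b)])[:,:,::-1])
E
```

```text
13.8667 [ 0.63624555 -0.06350096  0.21460688] [ 9.94533549e-01 -1.04410598e-01  1.17730709e-03 -2.46789851e-04] 0.05998210429369738 [ 0.79370576  0.18631999 -0.48187696]
[242 149]
```

View pics/w6c.png

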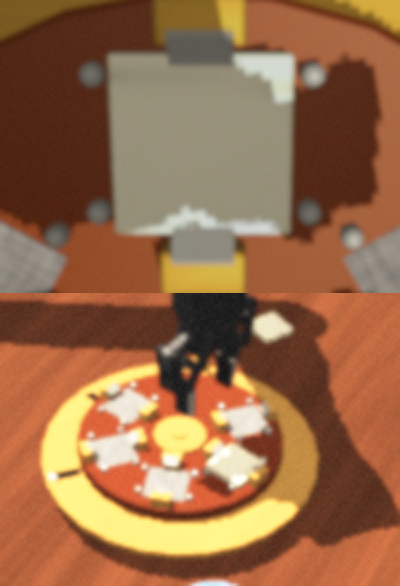

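Tile is down in seat1, both bolts overlap its edges (crop top and bottom), between the four pins. Next tile B.

Emit:
{"api": "play_rows", "payload": {
  "rows": [
    {"tx": -0.4485, "ty": -0.628, "tz": 0.1, "rx": 0, "ry": 0, "rz": 0.495},
    {"tx": -0.4485, "ty": -0.628, "tz": 0.1, "rx": 0, "ry": 0, "rz": 0.495},
    {"tx": -0.4485, "ty": -0.628, "tz": 0.1, "rx": 0, "ry": 0, "rz": 0.495},
    {"tx": -0.4485, "ty": -0.628, "tz": 0.1, "rx": 0, "ry": 0, "rz": 0.495},
    {"tx": -0.4485, "ty": -0.628, "tz": 0.1, "rx": 0, "ry": 0, "rz": 0.495},
    {"tx": -0.4485, "ty": -0.628, "tz": 0.1, "rx": 0, "ry": 0, "rz": 0.495},
    {"tx": -0.4485, "ty": -0.628, "tz": 0.1, "rx": 0, "ry": 0, "rz": 0.495},
    {"tx": -0.4485, "ty": -0.628, "tz": 0.1, "rx": 0, "ry": 0, "rz": 0.495},
    {"tx": -0.4485, "ty": -0.628, "tz": 0.1, "rx": 0, "ry": 0, "rz": 0.495},
    {"tx": -0.4485, "ty": -0.628, "tz": 0.1, "rx": 0, "ry": 0, "rz": 0.495}
  ]
}}

```text
t: 14.8
tool_pos: [0.4578, -0.3149, 0.2516]
tcp_rot: [0.996, 0.089, -0.0, -0.0]
wrist_force: [0.6, 0.6, -0.0]
gripper_width: 0.0599
grip_force: 0.0
```

```bash
python3 - <<'E'
from h import *
s=manip.read_state();print(s['t'],s['tool_pos'],s['tcp_rot'],s['gripper_width'])
im,P=snap('wrist','w7.png'); pickle.dump(P,open('w7.pkl','wb'))
for t in tiles(im,P): print(t)
E
```

```text
14.8 [ 0.45781678 -0.31488256  0.25156994] [ 9.96002211e-01  8.93281886e-02 -2.38724846e-04 -1.16930297e-04] 0.0599455008359912
(array([254.4, 170.8]), array([ 457.1, -313.4]), array([47.7, 48.3]), 10.3)
(array([484.9, 310.9]), array([ 345. , -612.2]), array([118.2,  55.3]), 58.7)
```

Emit:
{"api": "play_rows", "payload": {
  "rows": [
    {"tx": -0.002, "ty": 0.004, "tz": -0.1, "rx": 0, "ry": 0, "rz": 0},
    {"tx": -0.002, "ty": 0.004, "tz": -0.2, "rx": 0, "ry": 0, "rz": 0},
    {"tx": -0.002, "ty": 0.004, "tz": -0.3, "rx": 0, "ry": 0, "rz": 0},
    {"tx": -0.002, "ty": 0.004, "tz": -0.4, "rx": 0, "ry": 0, "rz": 0},
    {"tx": -0.002, "ty": 0.004, "tz": -0.43, "rx": 0, "ry": 0, "rz": 0},
    {"tx": -0.002, "ty": 0.004, "tz": -0.449, "rx": 0, "ry": 0, "rz": 0},
    {"tx": -0.002, "ty": 0.004, "tz": -0.449, "rx": 0, "ry": 0, "rz": 0},
    {"tx": -0.002, "ty": 0.004, "tz": -0.449, "rx": 0, "ry": 0, "rz": 0}
  ]
}}

```text
t: 15.52
tool_pos: [0.4579, -0.3126, 0.0738]
tcp_rot: [0.996, 0.091, 0.001, 0.0]
wrist_force: [-0.8, -0.4, 0.2]
gripper_width: 0.0597
grip_force: 0.0
```

Emit:
{"api": "play_rows", "payload": {
  "rows": [
    {"tx": 0, "ty": 0, "tz": 0, "rx": 0, "ry": 0, "rz": 0},
    {"tx": 0, "ty": 0, "tz": 0, "rx": 0, "ry": 0, "rz": 0},
    {"tx": 0, "ty": 0, "tz": 0, "rx": 0, "ry": 0, "rz": 0},
    {"tx": 0, "ty": 0, "tz": 0, "rx": 0, "ry": 0, "rz": 0},
    {"tx": 0, "ty": 0, "tz": 0, "rx": 0, "ry": 0, "rz": 0},
    {"tx": 0, "ty": 0, "tz": 0, "rx": 0, "ry": 0, "rz": 0}
  ],
  "gripper": 0
}}

```text
t: 16.02
tool_pos: [0.458, -0.3128, 0.075]
tcp_rot: [0.996, 0.091, 0.002, 0.001]
wrist_force: [-1.1, 0.8, 8.6]
gripper_width: 0.0432
grip_force: 59.7
```

Emit:
{"api": "play_rows", "payload": {
  "rows": [
    {"tx": 0, "ty": 0, "tz": 0.1, "rx": 0, "ry": 0, "rz": 0},
    {"tx": 0, "ty": 0, "tz": 0.2, "rx": 0, "ry": 0, "rz": 0},
    {"tx": 0, "ty": 0, "tz": 0.3, "rx": 0, "ry": 0, "rz": 0},
    {"tx": 0.02, "ty": 0.1, "tz": 0.35, "rx": 0, "ry": 0, "rz": -0.1},
    {"tx": 0.04, "ty": 0.2, "tz": 0.35, "rx": 0, "ry": 0, "rz": -0.2},
    {"tx": 0.06, "ty": 0.3, "tz": 0.35, "rx": 0, "ry": 0, "rz": -0.3},
    {"tx": 0.09, "ty": 0.4, "tz": 0.35, "rx": 0, "ry": 0, "rz": -0.4},
    {"tx": 0.12, "ty": 0.5, "tz": 0.35, "rx": 0, "ry": 0, "rz": -0.496},
    {"tx": 0.14, "ty": 0.6, "tz": 0.35, "rx": 0, "ry": 0, "rz": -0.496},
    {"tx": 0.155, "ty": 0.69, "tz": 0.35, "rx": 0, "ry": 0, "rz": -0.496}
  ]
}}

```text
t: 16.85
tool_pos: [0.5198, -0.0333, 0.214]
tcp_rot: [0.995, -0.103, 0.001, -0.001]
wrist_force: [0.5, -0.1, -1.0]
gripper_width: 0.0434
grip_force: 61.6
```

Emit:
{"api": "play_rows", "payload": {
  "rows": [
    {"tx": 0, "ty": 0.0175, "tz": -0.04, "rx": 0, "ry": 0, "rz": 0},
    {"tx": 0, "ty": 0.0175, "tz": -0.08, "rx": 0, "ry": 0, "rz": 0},
    {"tx": 0, "ty": 0.0175, "tz": -0.12, "rx": 0, "ry": 0, "rz": 0},
    {"tx": 0, "ty": 0.0175, "tz": -0.14, "rx": 0, "ry": 0, "rz": 0},
    {"tx": 0, "ty": 0.0175, "tz": -0.14, "rx": 0, "ry": 0, "rz": 0},
    {"tx": 0, "ty": 0.0175, "tz": -0.14, "rx": 0, "ry": 0, "rz": 0}
  ]
}}

```text
t: 17.35
tool_pos: [0.5193, -0.0296, 0.1576]
tcp_rot: [0.995, -0.104, 0.0, -0.0]
wrist_force: [0.3, -1.0, -0.5]
gripper_width: 0.0432
grip_force: 61.6
```

```bash
python3 - <<'E'
from h import *
s=manip.read_state();print(s['t'],s['tool_pos'],s['tcp_rot'],s['gripper_width'],s['wrist_force'])
im,P=snap('wrist','w8.png'); pickle.dump(P,open('w8.pkl','wb'))
cv2.imwrite('pics/w8c.png',cv2.resize(im[150:350,130:390],None,fx=3,fy=3,interpolation=cv2.INTER_CUBIC)[:,:,::-1])
E
```

```text
17.35 [ 0.51928607 -0.02958774  0.15758357] [ 9.94550218e-01 -1.04257704e-01  3.96263161e-04 -1.96657512e-04] 0.04322358759042631 [ 0.28926457 -0.98135063 -0.49728783]
```

View pics/w8c.png

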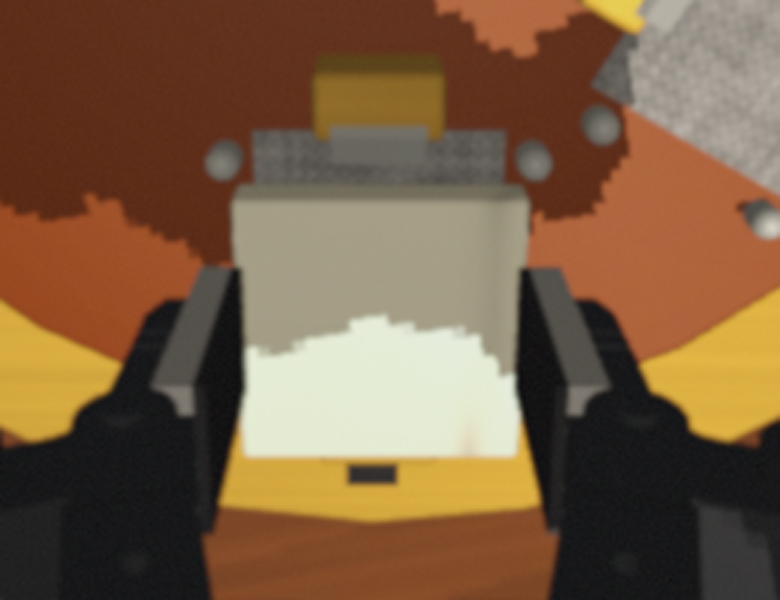

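Tile over seat3, centred laterally (pins 223/533, tile 232–528).

```bash
python3 - <<'E'
from h import *
P=pickle.load(open('w8.pkl','rb'));a=np.radians(-11.9);u=np.array([np.cos(a),np.sin(a)]);t=np.array([.5193,-.0296])
z=.1576-.075+.008
for n,r,z in(('tile front top',150+200/3,z),('tile back top',150+457/3,z),('square front',193.3,.061),('block face top',150+137/3,.0765),('pins top',203,.068),):
    print(n,((onz(P,(256.7,r),z)[0][:2]-t)@u*1000).round(1))
E
```

```text
tile front top 21.6
tile back top -24.9
square front 23.5
block face top 27.2
pins top 20.3
```

Emit:
{"api": "play_rows", "payload": {
  "rows": [
    {"tx": 0.005, "ty": -0.001, "tz": -0.01, "rx": 0, "ry": 0, "rz": 0},
    {"tx": 0.005, "ty": -0.001, "tz": -0.02, "rx": 0, "ry": 0, "rz": 0},
    {"tx": 0.005, "ty": -0.001, "tz": -0.026, "rx": 0, "ry": 0, "rz": 0},
    {"tx": 0.005, "ty": -0.001, "tz": -0.032, "rx": 0, "ry": 0, "rz": 0},
    {"tx": 0.005, "ty": -0.001, "tz": -0.038, "rx": 0, "ry": 0, "rz": 0},
    {"tx": 0.005, "ty": -0.001, "tz": -0.044, "rx": 0, "ry": 0, "rz": 0},
    {"tx": 0.005, "ty": -0.001, "tz": -0.05, "rx": 0, "ry": 0, "rz": 0},
    {"tx": 0.005, "ty": -0.001, "tz": -0.056, "rx": 0, "ry": 0, "rz": 0},
    {"tx": 0.005, "ty": -0.001, "tz": -0.056, "rx": 0, "ry": 0, "rz": 0}
  ]
}}

```text
t: 18.15
tool_pos: [0.5209, -0.0299, 0.1358]
tcp_rot: [0.995, -0.104, 0.0, -0.001]
wrist_force: [-7.1, 3.5, 29.2]
gripper_width: 0.0434
grip_force: 66.8
```

Emit:
{"api": "play_rows", "payload": {
  "rows": [
    {"tx": -0.002, "ty": 0, "tz": 0, "rx": 0, "ry": 0, "rz": 0},
    {"tx": -0.002, "ty": 0, "tz": 0, "rx": 0, "ry": 0, "rz": 0},
    {"tx": -0.002, "ty": 0, "tz": 0, "rx": 0, "ry": 0, "rz": 0},
    {"tx": -0.002, "ty": 0, "tz": 0, "rx": 0, "ry": 0, "rz": 0},
    {"tx": -0.002, "ty": 0, "tz": 0, "rx": 0, "ry": 0, "rz": 0},
    {"tx": -0.002, "ty": 0, "tz": 0.06, "rx": 0, "ry": 0, "rz": 0},
    {"tx": -0.002, "ty": 0, "tz": 0.1, "rx": 0, "ry": 0, "rz": 0},
    {"tx": -0.002, "ty": 0, "tz": 0.1, "rx": 0, "ry": 0, "rz": 0}
  ],
  "gripper": 0.7
}}

```text
t: 18.82
tool_pos: [0.5212, -0.0303, 0.1765]
tcp_rot: [0.995, -0.104, 0.002, 0.0]
wrist_force: [0.7, -0.3, 0.1]
gripper_width: 0.0595
grip_force: 0.0
```

Emit:
{"api": "play_rows", "payload": {
  "rows": [
    {"tx": 0, "ty": 0, "tz": 0, "rx": 0, "ry": 0, "rz": 0},
    {"tx": 0, "ty": 0, "tz": 0, "rx": 0, "ry": 0, "rz": 0},
    {"tx": 0, "ty": 0, "tz": 0, "rx": 0, "ry": 0, "rz": 0},
    {"tx": 0, "ty": 0, "tz": 0, "rx": 0, "ry": 0, "rz": 0},
    {"tx": 0, "ty": 0, "tz": 0, "rx": 0, "ry": 0, "rz": 0},
    {"tx": 0, "ty": 0, "tz": 0, "rx": 0, "ry": 0, "rz": 0}
  ],
  "gripper": 0
}}

```text
t: 19.32
tool_pos: [0.5202, -0.0297, 0.1739]
tcp_rot: [0.995, -0.104, -0.0, 0.0]
wrist_force: [-0.1, -0.2, 0.1]
gripper_width: -0.0001
grip_force: 0.0
```

```bash
python3 - <<'E'
from h import *
s=manip.read_state();print(s['t'],s['tool_pos'],s['tcp_rot'],s['gripper_width'],s['wrist_force'])
im,P=snap('wrist','w9.png'); pickle.dump(P,open('w9.pkl','wb'))
cv2.imwrite('pics/w9c.png',cv2.resize(im[130:330,130:390],None,fx=2,fy=2,interpolation=cv2.INTER_CUBIC)[:,:,::-1])
E
```

```text
19.3167 [ 0.52016044 -0.02971192  0.17393743] [ 9.94576750e-01 -1.04004802e-01 -2.90668824e-04  7.78564015e-05] -9.991696829011302e-05 [-0.0515555  -0.21631155  0.11758296]
```

View pics/w9c.png

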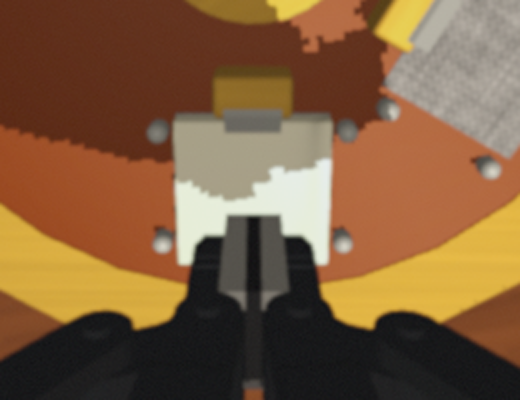

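The inner bolt (225–285, 120) overlaps the tile; the outer end is hidden. Press the middle to make sure.

Emit:
{"api": "play_rows", "payload": {
  "rows": [
    {"tx": 0, "ty": 0, "tz": -0.03, "rx": 0, "ry": 0, "rz": 0},
    {"tx": 0, "ty": 0, "tz": -0.06, "rx": 0, "ry": 0, "rz": 0},
    {"tx": 0, "ty": 0, "tz": -0.075, "rx": 0, "ry": 0, "rz": 0},
    {"tx": 0, "ty": 0, "tz": -0.082, "rx": 0, "ry": 0, "rz": 0},
    {"tx": 0, "ty": 0, "tz": -0.085, "rx": 0, "ry": 0, "rz": 0},
    {"tx": 0, "ty": 0, "tz": -0.085, "rx": 0, "ry": 0, "rz": 0}
  ]
}}

```text
t: 19.87
tool_pos: [0.5195, -0.0296, 0.1415]
tcp_rot: [0.995, -0.104, -0.0, -0.002]
wrist_force: [-10.0, 5.4, 34.6]
gripper_width: -0.0002
grip_force: 17.5
```

Emit:
{"api": "play_rows", "payload": {
  "rows": [
    {"tx": 0, "ty": 0, "tz": 0.1, "rx": 0, "ry": 0, "rz": 0},
    {"tx": 0, "ty": 0, "tz": 0.2, "rx": 0, "ry": 0, "rz": 0},
    {"tx": 0, "ty": 0.05, "tz": 0.3, "rx": 0, "ry": 0, "rz": 0},
    {"tx": 0.02, "ty": 0.15, "tz": 0.3, "rx": 0, "ry": 0, "rz": 0},
    {"tx": 0.05, "ty": 0.25, "tz": 0.3, "rx": 0, "ry": 0, "rz": 0},
    {"tx": 0.07, "ty": 0.35, "tz": 0.3, "rx": 0, "ry": 0, "rz": 0},
    {"tx": 0.09, "ty": 0.45, "tz": 0.3, "rx": 0, "ry": 0, "rz": 0},
    {"tx": 0.11, "ty": 0.55, "tz": 0.3, "rx": 0, "ry": 0, "rz": 0},
    {"tx": 0.12, "ty": 0.65, "tz": 0.3, "rx": 0, "ry": 0, "rz": 0},
    {"tx": 0.129, "ty": 0.7365, "tz": 0.3, "rx": 0, "ry": 0, "rz": 0}
  ],
  "gripper": 0.7
}}

```text
t: 20.7
tool_pos: [0.5716, 0.2682, 0.259]
tcp_rot: [0.995, -0.103, -0.001, -0.0]
wrist_force: [0.2, -0.3, 0.3]
gripper_width: 0.0596
grip_force: 0.0
```

Emit:
{"api": "play_rows", "payload": {
  "rows": [
    {"tx": 0, "ty": 0, "tz": 0, "rx": 0, "ry": 0, "rz": 0},
    {"tx": 0, "ty": 0, "tz": 0, "rx": 0, "ry": 0, "rz": 0}
  ]
}}

```text
t: 20.87
tool_pos: [0.5714, 0.2673, 0.2585]
tcp_rot: [0.995, -0.102, -0.001, 0.001]
wrist_force: [-0.6, -1.4, 0.1]
gripper_width: 0.0597
grip_force: 0.0
```

```bash
python3 - <<'E'
from h import *
s=manip.read_state();print(s['t'],s['tool_pos'],s['tcp_rot'],s['gripper_width'])
im,P=snap('wrist','w10.png'); pickle.dump(P,open('w10.pkl','wb'))
for t in tiles(im,P): print(t)
E
```

```text
20.8667 [0.57140295 0.2673475  0.25852886] [ 9.94817592e-01 -1.01671815e-01 -7.20310099e-04  5.31407803e-04] 0.05969384290533203
(array([258.7, 167.8]), array([571.8, 264.2]), array([48.6, 48.3]), 61.4)
```

Emit:
{"api": "play_rows", "payload": {
  "rows": [
    {"tx": 0.001, "ty": -0.005, "tz": -0.1, "rx": 0, "ry": 0, "rz": -0.15},
    {"tx": 0.001, "ty": -0.005, "tz": -0.2, "rx": 0, "ry": 0, "rz": -0.3},
    {"tx": 0.001, "ty": -0.005, "tz": -0.3, "rx": 0, "ry": 0, "rz": -0.371},
    {"tx": 0.001, "ty": -0.005, "tz": -0.38, "rx": 0, "ry": 0, "rz": -0.371},
    {"tx": 0.001, "ty": -0.005, "tz": -0.42, "rx": 0, "ry": 0, "rz": -0.371},
    {"tx": 0.001, "ty": -0.005, "tz": -0.45, "rx": 0, "ry": 0, "rz": -0.371},
    {"tx": 0.001, "ty": -0.005, "tz": -0.4625, "rx": 0, "ry": 0, "rz": -0.371},
    {"tx": 0.001, "ty": -0.005, "tz": -0.4625, "rx": 0, "ry": 0, "rz": -0.371},
    {"tx": 0.001, "ty": -0.005, "tz": -0.4625, "rx": 0, "ry": 0, "rz": -0.371}
  ]
}}

```text
t: 21.67
tool_pos: [0.573, 0.2623, 0.0765]
tcp_rot: [0.969, -0.248, 0.001, -0.0]
wrist_force: [-1.0, 0.2, 0.3]
gripper_width: 0.0598
grip_force: 0.0
```

Emit:
{"api": "play_rows", "payload": {
  "rows": [
    {"tx": 0, "ty": 0, "tz": 0, "rx": 0, "ry": 0, "rz": 0},
    {"tx": 0, "ty": 0, "tz": 0, "rx": 0, "ry": 0, "rz": 0},
    {"tx": 0, "ty": 0, "tz": 0, "rx": 0, "ry": 0, "rz": 0},
    {"tx": 0, "ty": 0, "tz": 0, "rx": 0, "ry": 0, "rz": 0},
    {"tx": 0, "ty": 0, "tz": 0, "rx": 0, "ry": 0, "rz": 0},
    {"tx": 0, "ty": 0, "tz": 0, "rx": 0, "ry": 0, "rz": 0}
  ],
  "gripper": 0
}}

```text
t: 22.17
tool_pos: [0.5731, 0.2628, 0.0775]
tcp_rot: [0.969, -0.247, 0.001, -0.001]
wrist_force: [-1.4, -1.2, 9.0]
gripper_width: 0.0419
grip_force: 59.4
```

Grip is a bit high; regrip 4 mm lower.

Emit:
{"api": "play_rows", "payload": {
  "rows": [
    {"tx": 0, "ty": 0, "tz": 0, "rx": 0, "ry": 0, "rz": 0},
    {"tx": 0, "ty": 0, "tz": 0, "rx": 0, "ry": 0, "rz": 0},
    {"tx": 0, "ty": 0, "tz": 0, "rx": 0, "ry": 0, "rz": 0},
    {"tx": 0, "ty": 0, "tz": 0, "rx": 0, "ry": 0, "rz": 0},
    {"tx": -0.002, "ty": 0.002, "tz": -0.011, "rx": 0, "ry": 0, "rz": 0},
    {"tx": -0.002, "ty": 0.002, "tz": -0.011, "rx": 0, "ry": 0, "rz": 0},
    {"tx": -0.002, "ty": 0.002, "tz": -0.011, "rx": 0, "ry": 0, "rz": 0}
  ],
  "gripper": 0.7
}}

```text
t: 22.75
tool_pos: [0.5712, 0.2638, 0.0704]
tcp_rot: [0.969, -0.247, -0.0, 0.0]
wrist_force: [0.1, 0.5, -0.2]
gripper_width: 0.0598
grip_force: 0.0
```

Emit:
{"api": "play_rows", "payload": {
  "rows": [
    {"tx": 0, "ty": 0, "tz": 0, "rx": 0, "ry": 0, "rz": 0},
    {"tx": 0, "ty": 0, "tz": 0, "rx": 0, "ry": 0, "rz": 0},
    {"tx": 0, "ty": 0, "tz": 0, "rx": 0, "ry": 0, "rz": 0},
    {"tx": 0, "ty": 0, "tz": 0, "rx": 0, "ry": 0, "rz": 0},
    {"tx": 0, "ty": 0, "tz": 0, "rx": 0, "ry": 0, "rz": 0},
    {"tx": 0, "ty": 0, "tz": 0, "rx": 0, "ry": 0, "rz": 0}
  ],
  "gripper": 0
}}

```text
t: 23.25
tool_pos: [0.5717, 0.2636, 0.0712]
tcp_rot: [0.969, -0.247, 0.0, -0.0]
wrist_force: [-1.0, -0.7, 4.9]
gripper_width: 0.0441
grip_force: 61.6
```

Emit:
{"api": "play_rows", "payload": {
  "rows": [
    {"tx": 0, "ty": 0, "tz": 0.1, "rx": 0, "ry": 0, "rz": 0},
    {"tx": 0, "ty": 0, "tz": 0.2, "rx": 0, "ry": 0, "rz": 0},
    {"tx": 0, "ty": 0, "tz": 0.3, "rx": 0, "ry": 0, "rz": 0},
    {"tx": 0.02, "ty": -0.05, "tz": 0.38, "rx": 0, "ry": 0, "rz": 0.14},
    {"tx": 0.04, "ty": -0.1, "tz": 0.38, "rx": 0, "ry": 0, "rz": 0.28},
    {"tx": 0.06, "ty": -0.15, "tz": 0.38, "rx": 0, "ry": 0, "rz": 0.42},
    {"tx": 0.08, "ty": -0.2, "tz": 0.38, "rx": 0, "ry": 0, "rz": 0.56},
    {"tx": 0.1, "ty": -0.26, "tz": 0.38, "rx": 0, "ry": 0, "rz": 0.7},
    {"tx": 0.1, "ty": -0.32, "tz": 0.38, "rx": 0, "ry": 0, "rz": 0.85},
    {"tx": 0.1, "ty": -0.32, "tz": 0.38, "rx": 0, "ry": 0, "rz": 0.85}
  ]
}}

```text
t: 24.08
tool_pos: [0.6118, 0.1293, 0.2238]
tcp_rot: [0.996, 0.084, 0.001, 0.001]
wrist_force: [-0.8, -0.7, 0.4]
gripper_width: 0.0441
grip_force: 61.6
```

Emit:
{"api": "play_rows", "payload": {
  "rows": [
    {"tx": 0.02, "ty": -0.05, "tz": 0, "rx": 0, "ry": 0, "rz": 0.14},
    {"tx": 0.04, "ty": -0.1, "tz": 0, "rx": 0, "ry": 0, "rz": 0.28},
    {"tx": 0.06, "ty": -0.15, "tz": 0, "rx": 0, "ry": 0, "rz": 0.42},
    {"tx": 0.08, "ty": -0.2, "tz": 0, "rx": 0, "ry": 0, "rz": 0.56},
    {"tx": 0.1, "ty": -0.25, "tz": 0, "rx": 0, "ry": 0, "rz": 0.7},
    {"tx": 0.099, "ty": -0.306, "tz": 0, "rx": 0, "ry": 0, "rz": 0.853},
    {"tx": 0.099, "ty": -0.306, "tz": 0, "rx": 0, "ry": 0, "rz": 0.853},
    {"tx": 0.099, "ty": -0.306, "tz": -0.05, "rx": 0, "ry": 0, "rz": 0.853},
    {"tx": 0.099, "ty": -0.306, "tz": -0.1, "rx": 0, "ry": 0, "rz": 0.853},
    {"tx": 0.099, "ty": -0.306, "tz": -0.1, "rx": 0, "ry": 0, "rz": 0.853}
  ]
}}

```text
t: 24.92
tool_pos: [0.6492, 0.014, 0.1793]
tcp_rot: [0.914, 0.406, -0.002, -0.001]
wrist_force: [-0.3, 1.6, -0.8]
gripper_width: 0.044
grip_force: 61.6
```

```bash
python3 - <<'E'
from h import *
s=manip.read_state();print(s['t'],s['tool_pos'],s['tcp_rot'],s['gripper_width'],s['wrist_force'],s['qvel'].round(2))
E
```

```text
24.9167 [0.64923024 0.0139816  0.17933694] [ 0.91379368  0.40616892 -0.00246181 -0.00136272] 0.04401611396264284 [-0.34019063  1.56894244 -0.84126702] [-0.02 -0.03  0.03 -0.04  0.03  0.07 -0.02]
```

Emit:
{"api": "play_rows", "payload": {
  "rows": [
    {"tx": 0.002, "ty": -0.001, "tz": -0.03, "rx": 0, "ry": 0, "rz": 0},
    {"tx": 0.002, "ty": -0.001, "tz": -0.06, "rx": 0, "ry": 0, "rz": 0},
    {"tx": 0.002, "ty": -0.001, "tz": -0.06, "rx": 0, "ry": 0, "rz": 0},
    {"tx": 0.002, "ty": -0.001, "tz": -0.06, "rx": 0, "ry": 0, "rz": 0}
  ]
}}

```text
t: 25.25
tool_pos: [0.6517, 0.0131, 0.1584]
tcp_rot: [0.914, 0.407, -0.001, -0.0]
wrist_force: [0.9, 0.3, -0.3]
gripper_width: 0.0439
grip_force: 61.6
```

```bash
python3 - <<'E'
from h import *
s=manip.read_state();print(s['t'],s['tool_pos'],s['tcp_rot'],s['gripper_width'],s['wrist_force'])
im,P=snap('wrist','w11.png'); pickle.dump(P,open('w11.pkl','wb'))
cv2.imwrite('pics/w11c.png',cv2.resize(im[150:350,130:390],None,fx=3,fy=3,interpolation=cv2.INTER_CUBIC)[:,:,::-1])
E
```

```text
25.25 [0.65166784 0.01309795 0.15842895] [ 9.13529690e-01  4.06771698e-01 -5.16939505e-04 -1.51021743e-04] 0.04392850458069681 [ 0.93815485  0.26745315 -0.30650429]
```

View pics/w11c.png

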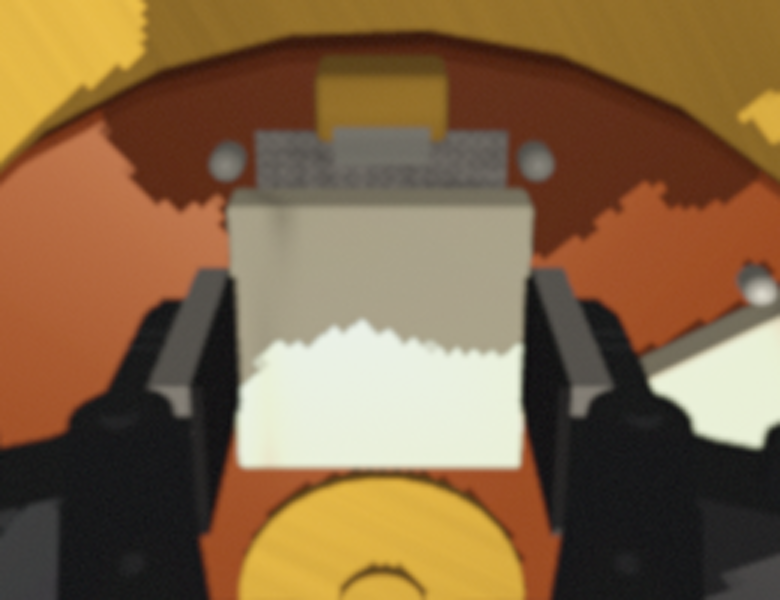

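Over seat2, laterally centred (pins 227/536, tile 229–533).

```bash
python3 - <<'E'
from h import *
P=pickle.load(open('w11.pkl','rb'));a=np.radians(48);u=np.array([np.cos(a),np.sin(a)]);t=np.array([.6517,.0131])
z=.0952
for n,r,z in(('tile front top',218.7,z),('tile back top',305.7,z),('square front',193.7,.061),('pins top',203,.068),):
    print(n,((onz(P,(257,r),z)[0][:2]-t)@u*1000).round(1))
E
```

```text
tile front top 21.9
tile back top -24.4
square front 22.8
pins top 19.8
```

Emit:
{"api": "play_rows", "payload": {
  "rows": [
    {"tx": 0.002, "ty": 0.0022, "tz": -0.015, "rx": 0, "ry": 0, "rz": 0},
    {"tx": 0.002, "ty": 0.0022, "tz": -0.03, "rx": 0, "ry": 0, "rz": 0},
    {"tx": 0.002, "ty": 0.0022, "tz": -0.036, "rx": 0, "ry": 0, "rz": 0},
    {"tx": 0.002, "ty": 0.0022, "tz": -0.042, "rx": 0, "ry": 0, "rz": 0},
    {"tx": 0.002, "ty": 0.0022, "tz": -0.048, "rx": 0, "ry": 0, "rz": 0},
    {"tx": 0.002, "ty": 0.0022, "tz": -0.054, "rx": 0, "ry": 0, "rz": 0},
    {"tx": 0.002, "ty": 0.0022, "tz": -0.06, "rx": 0, "ry": 0, "rz": 0},
    {"tx": 0.002, "ty": 0.0022, "tz": -0.064, "rx": 0, "ry": 0, "rz": 0},
    {"tx": 0.002, "ty": 0.0022, "tz": -0.064, "rx": 0, "ry": 0, "rz": 0}
  ]
}}

```text
t: 26.05
tool_pos: [0.6523, 0.0139, 0.1324]
tcp_rot: [0.914, 0.407, -0.001, -0.0]
wrist_force: [1.8, -0.6, -7.0]
gripper_width: 0.0437
grip_force: 64.1
```

Emit:
{"api": "play_rows", "payload": {
  "rows": [
    {"tx": 0, "ty": 0, "tz": 0, "rx": 0, "ry": 0, "rz": 0},
    {"tx": 0, "ty": 0, "tz": 0, "rx": 0, "ry": 0, "rz": 0},
    {"tx": 0, "ty": 0, "tz": 0, "rx": 0, "ry": 0, "rz": 0},
    {"tx": 0, "ty": 0, "tz": 0, "rx": 0, "ry": 0, "rz": 0},
    {"tx": 0, "ty": 0, "tz": 0, "rx": 0, "ry": 0, "rz": 0},
    {"tx": 0, "ty": 0, "tz": 0.06, "rx": 0, "ry": 0, "rz": 0},
    {"tx": 0, "ty": 0, "tz": 0.1, "rx": 0, "ry": 0, "rz": 0},
    {"tx": 0, "ty": 0, "tz": 0.1, "rx": 0, "ry": 0, "rz": 0}
  ],
  "gripper": 0.7
}}

```text
t: 26.72
tool_pos: [0.6541, 0.0132, 0.1766]
tcp_rot: [0.914, 0.407, 0.002, 0.001]
wrist_force: [0.8, -1.0, 0.1]
gripper_width: 0.06
grip_force: 0.0
```

Emit:
{"api": "play_rows", "payload": {
  "rows": [
    {"tx": 0, "ty": 0, "tz": 0, "rx": 0, "ry": 0, "rz": 0},
    {"tx": 0, "ty": 0, "tz": 0, "rx": 0, "ry": 0, "rz": 0},
    {"tx": 0, "ty": 0, "tz": 0, "rx": 0, "ry": 0, "rz": 0},
    {"tx": 0, "ty": 0, "tz": 0, "rx": 0, "ry": 0, "rz": 0},
    {"tx": 0, "ty": 0, "tz": 0, "rx": 0, "ry": 0, "rz": 0},
    {"tx": 0, "ty": 0, "tz": 0, "rx": 0, "ry": 0, "rz": 0}
  ],
  "gripper": 0
}}

```text
t: 27.22
tool_pos: [0.6525, 0.0138, 0.1728]
tcp_rot: [0.914, 0.407, -0.0, -0.0]
wrist_force: [-0.7, -1.0, -0.0]
gripper_width: -0.0004
grip_force: 0.0
```

Emit:
{"api": "play_rows", "payload": {
  "rows": [
    {"tx": 0, "ty": 0, "tz": -0.03, "rx": 0, "ry": 0, "rz": 0},
    {"tx": 0, "ty": 0, "tz": -0.06, "rx": 0, "ry": 0, "rz": 0},
    {"tx": 0, "ty": 0, "tz": -0.07, "rx": 0, "ry": 0, "rz": 0},
    {"tx": 0, "ty": 0, "tz": -0.076, "rx": 0, "ry": 0, "rz": 0},
    {"tx": 0, "ty": 0, "tz": -0.076, "rx": 0, "ry": 0, "rz": 0}
  ]
}}

```text
t: 27.63
tool_pos: [0.6525, 0.0135, 0.1422]
tcp_rot: [0.914, 0.407, -0.0, -0.0]
wrist_force: [0.2, -0.4, 0.6]
gripper_width: 0.0
grip_force: 0.0
```

Emit:
{"api": "play_rows", "payload": {
  "rows": [
    {"tx": 0, "ty": 0, "tz": 0.1, "rx": 0, "ry": 0, "rz": 0},
    {"tx": 0, "ty": 0, "tz": 0.2, "rx": 0, "ry": 0, "rz": 0},
    {"tx": -0.06, "ty": -0.06, "tz": 0.3, "rx": 0, "ry": 0, "rz": 0},
    {"tx": -0.12, "ty": -0.12, "tz": 0.38, "rx": 0, "ry": 0, "rz": 0},
    {"tx": -0.18, "ty": -0.18, "tz": 0.45, "rx": 0, "ry": 0, "rz": 0},
    {"tx": -0.25, "ty": -0.27, "tz": 0.5, "rx": 0, "ry": 0, "rz": 0},
    {"tx": -0.25, "ty": -0.27, "tz": 0.5, "rx": 0, "ry": 0, "rz": 0},
    {"tx": -0.25, "ty": -0.27, "tz": 0.5, "rx": 0, "ry": 0, "rz": 0},
    {"tx": -0.25, "ty": -0.27, "tz": 0.5, "rx": 0, "ry": 0, "rz": 0}
  ]
}}

```text
t: 28.38
tool_pos: [0.5522, -0.0953, 0.3438]
tcp_rot: [0.914, 0.406, 0.001, 0.0]
wrist_force: [0.4, 0.4, -0.8]
gripper_width: -0.0002
grip_force: 0.0
```

```bash
python3 - <<'E'
from h import *
im,P=snap('wrist','w12.png'); pickle.dump(P,open('w12.pkl','wb'))
S,PS=snap('scene','s12.png'); D,PD=snap('side','d12.png')
b=S[150:290,190:370]; kd=proj(PD,(.558,.081,.1))[0].astype(int); d=D[kd[1]-35:kd[1]+35,kd[0]-45:kd[0]+45]
k=(.558,.081,.1185); print('pred knob home:',proj(P,k)[0],proj(PS,k)[0],proj(PD,k)[0])
right=np.vstack([cv2.resize(b,(288,224),interpolation=cv2.INTER_CUBIC),cv2.resize(d,(288,224),interpolation=cv2.INTER_CUBIC)])
right=cv2.copyMakeBorder(right,0,0,0,0,0)
left=cv2.copyMakeBorder(im,0,64,0,0,cv2.BORDER_CONSTANT)
cv2.imwrite('pics/f.png',np.hstack([left,right])[:,:,::-1])
for t in tiles(im,P,.069): print(t)
print('shelf',*[t[1] for n in [0] for t in tiles(S,PS)])
E
```

```text
pred knob home: [116.99141085  16.73825678] [270.40949029 177.76609805] [238.58311371 196.84328004]
(array([261.1,  18.5]), array([651.5,   7.2]), array([33.4, 36.5]), 47.1)
(array([322.6,  59.7]), array([673.1, -62.1]), array([42.7, 35.5]), 77.0)
(array([192.3, 138.3]), array([521.5, -28.8]), array([48. , 50.7]), 76.7)
shelf [-880.1 1390. ] [ 796.6 1982.3] [ 315.6 -465.7]
```

View pics/f.png

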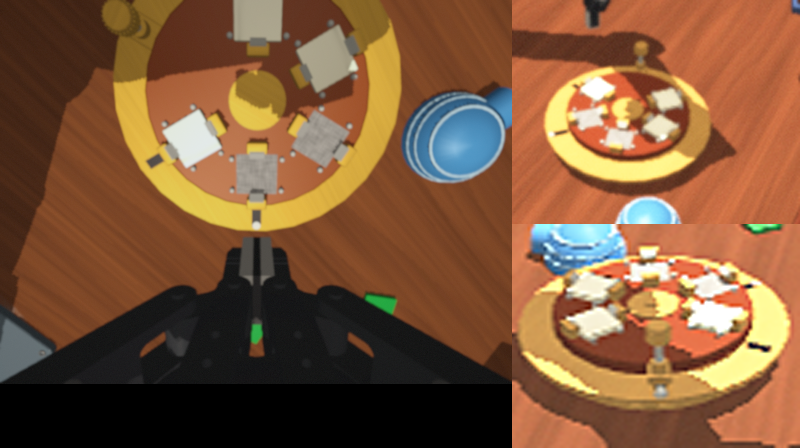

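All three tiles are seated under both catches; the knob stands by the dome with the other slots empty. Quick numeric check of the knob's height.

```bash
python3 - <<'E'
from h import *
P=pickle.load(open('w3.pkl','rb')); im=load('w3.png'); Q=pickle.load(open('w12.pkl','rb')); im2=load('w12.png'); r=[]
for I,PP,q in((im,P,(115,178)),(im2,Q,(119,17))):
    x,y=max(0,q[0]-35),max(0,q[1]-35)
    g=cv2.resize(cv2.cvtColor(I,cv2.COLOR_RGB2GRAY)[y:y+70,x:x+70],None,fx=4,fy=4,interpolation=cv2.INTER_CUBIC)
    c=cv2.HoughCircles(g,cv2.HOUGH_GRADIENT_ALT,1.5,40,param1=100,param2=.4,minRadius=40,maxRadius=75)
    if c is not None: u=(x+c[0][0][0]/4,y+c[0][0][1]/4); print(u,onz(PP,u,.1185)[0]); r.append(ray(PP,u))
if len(r)==2: print(tri(r))
S=load('s12.png');D=load('d12.png')
for I,n,u in((S,'scene',(270,178)),(D,'side',(239,197))):
    hs=cv2.cvtColor(I,cv2.COLOR_RGB2HSV)[u[1]-12:u[1]+16,u[0]]; print(n,u[1]-12,[tuple(map(int,v)) for v in hs])
E
```

```text
(np.float32(116.375), np.float32(179.75)) [0.55639544 0.08024985 0.1185    ]
(np.float32(117.375), np.float32(13.875)) [0.55983808 0.08213537 0.1185    ]
[0.55610464 0.08695233 0.10575539]
scene 166 [(10, 172, 181), (9, 170, 185), (9, 168, 187), (10, 171, 180), (9, 177, 156), (9, 168, 112), (10, 164, 95), (10, 175, 89), (9, 163, 100), (14, 162, 129), (16, 167, 174), (17, 168, 191), (17, 168, 196), (17, 166, 190), (17, 167, 176), (17, 164, 157), (17, 167, 154), (17, 161, 150), (17, 136, 142), (15, 82, 133), (17, 53, 124), (17, 55, 129), (17, 71, 137), (17, 105, 155), (17, 150, 162), (17, 161, 149), (16, 168, 141), (16, 166, 157)]
side 185 [(7, 179, 225), (8, 178, 243), (30, 90, 255), (30, 98, 255), (30, 96, 255), (29, 107, 255), (29, 112, 255), (30, 88, 255), (28, 118, 255), (30, 111, 255), (13, 165, 168), (18, 152, 215), (18, 152, 211), (17, 151, 219), (17, 151, 182), (18, 147, 151), (18, 150, 162), (17, 153, 162), (18, 158, 160), (18, 79, 154), (23, 29, 139), (23, 33, 140), (51, 17, 150), (90, 11, 144), (18, 123, 199), (17, 158, 161), (17, 147, 151), (17, 147, 149)]
```

```bash
python3 -c "
from plant import manip
print(manip.hand_in())"
```

```text
the job is handed in; nothing more can be done
None
```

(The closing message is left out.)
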